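# Put the dropper bottle in the light-tight case and work its sticking shutter shut

## Task

Take the dropper bottle lying on the table, stand it upright in a free pocket of the grey case, and then slide the case's shutter fully shut, home along its whole width. The shutter runs loosely in a sticky track and jams as soon as it goes crooked, so push it along a little at one end and then a little at the other, and never force it; leave the other things on the table alone.

Things in the scene. Friction and masses are not known exactly. Their poses are not given: they have to be found in the camera images.
- case: Grey painted case fixed to the table, 217 (x) x 302 (y) x 94.5 mm high. Origin on the table under the middle of its width; x points from its front wall (robot side; outer face x = -120 mm) to its rear wall (inner face +89, outer +97), y left, z up. Front part: parking pocket of the sliding shutter. Rear part, x = +22 to +89 mm, |y| < 124 mm: open from above down to the bottle pockets.
- slot_left (a point): Left finger slot, where the shutter's left end can be reached from above: this point is the middle of the slot, on the deck that the shutter slides on (78 mm above the table). The slot spans 52 mm (case y = +80 to +132 mm) and runs along case x from the front edge (front wall cut down to 78 mm there) to a cross strap at x = +6 mm. Between the slots a cover hides the shutter. Cover, strap and lips: top 94.5 mm.
- slot_right (a point): Right finger slot, the mirror image (case y = -132 to -80 mm); middle of the slot, at the deck's height of 78 mm.
- shutter_left_end (a point): Push point of the left end: on the shutter's near (robot-side) edge, at half its thickness (83 mm above the table), 112 mm left of its middle. The shutter is a loose flat aluminium plate with black ribs at its ends, 95 (x) x 278 (y) x 10 mm, about 0.35 kg, held down by lips along both sides; x from near to far edge. Shut, its far edge meets the rear wall and this point is at case x = -6 mm.
- shutter_right_end (a point): The same point 112 mm right of the shutter's middle. The shutter has 4 mm play at each side of its track and stays where left. It starts parked some 70 mm short of shut, a little crooked. Pushed at one end it turns about the other end, and wedges when one end leads the other by about 24 mm; steps that keep the lead under 18 mm take 3 to 10 N.
- pocket_0 (a point): Centre of the floor (6 mm above the table) of the rightmost of four pockets in the black rubber insert in the rear part of the case. Pockets are square, 30 x 30 mm, 22 mm deep (insert's top at z = 28 mm), in a row along the case's y, 56 mm apart. Axes as the case's.
- pocket_1 (a point): The same for the second pocket from the right.
- pocket_2 (a point): The same for the third pocket from the right.
- pocket_3 (a point): The same for the leftmost pocket.
- dropper_centre (a point): The stray dropper bottle, white with a black cap, 66 mm long, 16 g: point on its axis half-way along (33 mm from the base). Its z axis runs from base to cap tip; it starts lying on its side on the table, this axis level. White body 21 mm in diameter for 43 mm from the base, then the black cap, 15 mm in diameter at its foot and tapering to the tip. Standing, it is 66 mm high.
- stored_a_centre (a point): A like dropper bottle that already stands in a pocket: point on its axis 33 mm above its base; z up.
- stored_b_centre (a point): Another like dropper bottle standing in another pocket, likewise.
- scraper: Bystander, to be left alone: beige scraper lying on the table, 56 x 115 x 9 mm; origin under its middle.
- marker: Bystander, to be left alone: blue-capped white marker lying on the table, 14 x 140 x 16 mm; origin under its middle.
- cap: Bystander, to be left alone: loose gold screw cap, 47 mm in diameter, 19 mm high, on the table; origin under its middle.
There are look-alikes about, which are no part of the job. Leave any orange or yellow look-alike of the part that bears dropper_centre alone.

How it is judged (in metres and radians):
On the way:
1. the stray dropper bottle stands upright in a pocket of the case, let go (x of dropper_centre in the frame of case between 0.038 and 0.073 m and y of dropper_centre in the frame of case between -0.105 and 0.105 m and z of dropper_centre in the frame of case between 0.03 and 0.047 m and angle between dropper_centre's own z axis and vertical below 0.2 rad and contact force between the fingers and dropper below 0.05 N and linear speed of dropper below 0.02 m/s), for 0.2 s.
At the end, for the whole second after the job is handed in: The stray dropper bottle stands in a pocket of the case, its base on the pocket's floor (within 8 mm) and within 11 degrees of upright; the shutter lies in its track with both ends pushed home to within 4 mm of the rear stop, at rest; the two stored bottles still stand in their pockets (x of dropper_centre in the frame of case between 0.038 and 0.073 m and y of dropper_centre in the frame of case between -0.105 and 0.105 m and z of dropper_centre in the frame of case between 0.03 and 0.047 m and angle between dropper_centre's own z axis and vertical below 0.2 rad and x of each of shutter_left_end, shutter_right_end in the frame of case above -0.01 m and z of each of shutter_left_end, shutter_right_end in the frame of case below 0.088 m and angle between each of stored_a_centre, stored_b_centre's own z axis and vertical below 0.25 rad and z of each of stored_a_centre, stored_b_centre in the frame of case below 0.047 m and linear speed of shutter below 0.01 m/s and linear speed of dropper below 0.02 m/s); the robot touches nothing.
It fails at once if the shutter is forced: pushed with more than 60 N (contact force between any of the fingers, the arm and shutter above 60 N).
It fails at once if the scraper, the marker or the gold cap is shifted by more than 40 mm (distance of any of scraper, marker, cap from where it was at the start of the episode above 0.04 m).
It also fails if it takes over 72 s, if anything falls off the work surface, if the arm or the gripper's body presses on something with over 40 N, if the wrist force passes 120 N, or if a joint passes its speed limit or range.

## Robot

A 6-joint arm with a two-finger parallel gripper is mounted at the origin on a cart in front of the work surface, level with it; the furniture and walls round the work are solid. World frame = base frame: x ahead of the robot, y to its left, z up, the work surface at z = 0. Lengths are in mm, angles in rad, forces in N, time in s.
With the tool pointing down it reaches from about 375 to 975 mm from the base axis. Payload 3.8 kg.
Tool frame: the origin (TCP) lies midway between the tips of the shut fingers; the grasp point (between the pads) lies 19 mm behind it; y points along the fingers, x is the direction in which the jaws open and shut, and the axes are right-handed (so a half turn about y gives the same grasp; the last joint's range is limited). The gripper opens to 88 mm and grips with 3 to 60 N. Pads are 18 mm wide; open, the fingers measure 123 mm over their backs; the gripper's body (75 mm by 187 mm) begins 45 mm behind the grasp point.
Start: joints at [1.309, 0.264, 1.604, -0, 1.274, -0.037], TCP at [150.463, 658.011, 238.706] pointing down, gripper open.
Joint ranges: [-2.63, 2.63], [-0.94, 2.18], [0.31, 2.57], [-1.31, 4.45], [0, 2.66], [-2.55, 2.55]. Speed limits (rad/s): [2.57, 2.57, 3.14, 3.14, 3.14, 3.14].

## Interface

Orientations are given as a rotation vector (axis times angle).
In Python, from bench import sense, eyes, manip gives the robot as it stands.
- The arm moves only by the tool apply_moves, never from a script. Its argument "moves" is text: rows parted by semicolons, each of 5 numbers parted by spaces: the shift along the world's x, y, z in mm, then the turn about the world's z in rad, then the finger opening in mm, from 0 to 88.1. In form: x y z yaw fingers; .... A call has 1 to 20 rows; each row shifts and turns the commanded pose from where the row before left it; what a row does not reach is not made up. A row lasts 1/8 s, in which the tool goes at most 62.5 mm and 10.7 degrees, less where a joint would pass 70% of its speed; a pose out of reach is approached as far as the arm can. A call is refused whole if a number of a shift passes 62.5 or a number of a turn 0.188, either way. A call with a gripper value outside its range is refused whole. The fingers move at their own pace and stop on an object; "squeeze" is the grip in N (left out, the last holds). Time passes only in rows, so rows that do not move let the fingers close. It gives the time, the measured TCP pose, the force and the opening at its end, in the units of the state.
- sense(): the state, without advancing time (a new reading comes with each control period).
- eyes.get_image(name): name is "scene" or "side" or "wrist"; returns a dict with "frame" (384x512x3 uint8, red, green, blue), "vertical_fov" (degrees; the focal length in pixels is half the picture's height over the tangent of half this angle, whatever the lens; pixels are square), "cx", "cy" (the principal point, pixels), "R" (3x3) and "t" (3): a world point X has camera coordinates R X + t. Camera axes: x right, y down, z forward; pixel columns grow to the right and rows downward; lengths in mm; the calibration is good to about 2 mm. A picture is of the moment at which its call begins. There is no depth.
- manip.sign_off(): hands the job in, once; it reports no verdict.
The state is a dict: "time_s": time; "q": joint angles; "qd": joint speeds; "joint_efforts": joint torques, N m; "ee_pos": TCP position; "eef_rot": TCP orientation; "wrist_force": force on the tool from outside, world axes, zero at the start; "wrist_torque": the same for the moment, N m; "width": finger opening in mm.
Only numpy, scipy, OpenCV 4.12 (cv2) and the standard library are available. Lean on these libraries where they do the work, as an engineer would, in place of code of your own. Each camera call takes 0.05 s, during which the arm holds its last target.

## Working session

There is one attempt and no reset: what is moved stays moved. The work goes in short steps, Python scripts to look and compute and a tool call to move; the robot and the scene stay as the last step left them, time stands still between calls to the robot, and variables do not carry over. Pictures are saved under pics/ and viewed, and the job is handed in when it is done.

Besides the shell and the picture viewer there is one more tool, called after "Request:" as a command line: name --argument value ..., lists and objects as JSON in quotes. apply_moves: Moves the arm, as the interface text tells. Its arguments: {"type":"object","properties":{"moves":{"type":"string"},"squeeze":{"type":"number"}},"required":["moves"]}

```bash
mkdir -p pics; ls; python3 - <<'E'
from bench import sense, eyes, manip
import cv2
print(sense())
for n in ["scene","side","wrist"]:
    d=eyes.get_image(n); cv2.imwrite(f"pics/{n}0.png",d["frame"][:,:,::-1])
    print(n,{k:d[k] for k in d if k!="frame"})
E
```

```text
pics
{'time_s': 0.0, 'q': array([ 1.30907904e+00,  2.64733624e-01,  1.60531939e+00, -2.77438222e-05,
        1.27374141e+00, -3.68924068e-02]), 'qd': array([-0.001042  ,  0.00128287, -0.00152766, -0.00030832, -0.00143634,
       -0.00018088]), 'joint_efforts': array([ 6.39869249e-04, -5.02126658e+01, -3.56868339e+01,  7.26790214e-02,
        2.96367612e-02, -1.77724642e-04]), 'ee_pos': array([150.30575203, 657.33379422, 237.43068425]), 'eef_rot': array([-1.30855633, -1.04073893,  1.04367396]), 'wrist_force': array([-0.32379819,  0.72590244,  0.11766573]), 'wrist_torque': array([ 0.06126672, -0.00428131,  0.02182013]), 'width': 88.00898940656378}
scene {'vertical_fov': 51.396685149150855, 'cx': 261.12379778595255, 'cy': 186.023351423897, 'R': array([[-0.8481146 , -0.52954296, -0.01690767],
       [-0.37540313,  0.62315152, -0.68611564],
       [ 0.37386375, -0.5755575 , -0.72729599]]), 't': array([471.9610396 , 156.21817515, 778.2913669 ])}
side {'vertical_fov': 50.260258490164134, 'cx': 261.7803310604846, 'cy': 186.22250633501335, 'R': array([[-0.35299933, -0.93560685, -0.00559478],
       [-0.42509717,  0.16570799, -0.88985013],
       [ 0.83347698, -0.31173817, -0.45621863]]), 't': array([293.17040616, 248.50326868, 654.99178068])}
wrist {'vertical_fov': 59.67271068512609, 'cx': 256.8007980733316, 'cy': 189.8823868955563, 'R': array([[ 2.21808846e-01,  9.75089807e-01, -8.38929390e-04],
       [ 9.35665883e-01, -2.12598549e-01,  2.81657971e-01],
       [ 2.74463461e-01, -6.32591870e-02, -9.59514504e-01]]), 't': array([-674.5780359 ,  -39.26666913,  388.8427    ])}
```

View pics/scene0.png

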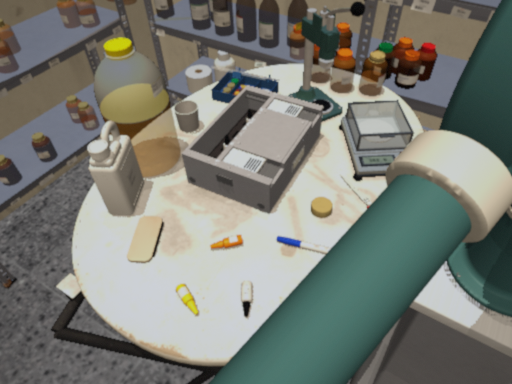

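View pics/side0.png

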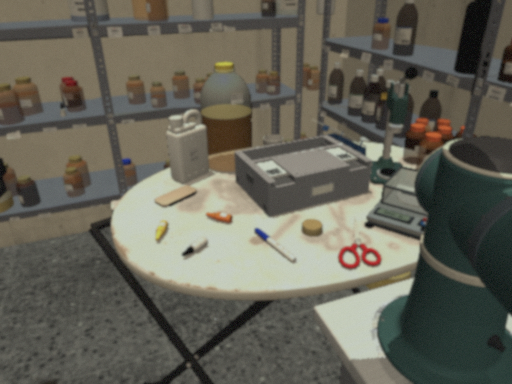

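View pics/wrist0.png

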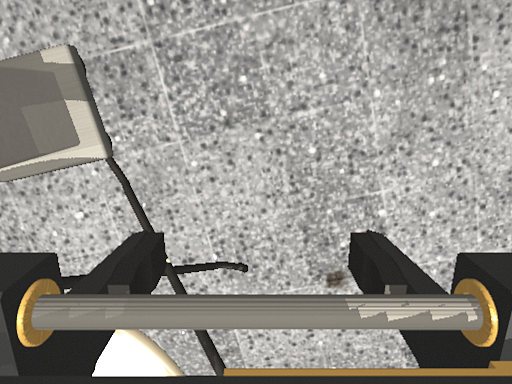

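```bash
cat > h.py <<'E'
import numpy as np, cv2
from bench import sense, eyes, manip
from scipy.spatial.transform import Rotation as Ro
def cam(n):
    d=eyes.get_image(n); d["f"]=d["frame"].shape[0]/2/np.tan(np.radians(d["vertical_fov"])/2); return d
def ray(d,u,v):
    R,t=np.array(d["R"]),np.array(d["t"])
    w=R.T@np.array([(u-d["cx"])/d["f"],(v-d["cy"])/d["f"],1.]); return -R.T@t,w
def onz(d,u,v,z):
    c,w=ray(d,u,v); return c+w*(z-c[2])/w[2]
def proj(d,X):
    p=np.array(d["R"])@np.array(X,float)+np.array(d["t"]); return np.array([d["cx"],d["cy"]])+d["f"]*p[:2]/p[2]
def tri(d1,p1,d2,p2):
    A=np.zeros((3,3));b=np.zeros(3)
    for d,p in((d1,p1),(d2,p2)):
        c,w=ray(d,*p);w/=np.linalg.norm(w);P=np.eye(3)-np.outer(w,w);A+=P;b+=P@c
    return np.linalg.solve(A,b)
def save(d,name,box=None,s=1):
    im=d["frame"][:,:,::-1]
    if box: im=im[box[1]:box[3],box[0]:box[2]]
    cv2.imwrite(f"pics/{name}.png",cv2.resize(im,None,fx=s,fy=s,interpolation=cv2.INTER_CUBIC))
def case_xy(T,x,y):  # T=(cx,cy,yaw)
    c,s=np.cos(T[2]),np.sin(T[2]); return np.array([T[0]+c*x-s*y,T[1]+s*x+c*y])
def st():
    s=sense(); print(s["time_s"],s["ee_pos"].round(1),s["wrist_force"].round(1),round(s["width"],1)); print(Ro.from_rotvec(s["eef_rot"]).as_matrix().round(2))
E
python3 - <<'E'
from h import *
st()
d=cam("scene");e=cam("side")
print(proj(d,[0,0,0]),proj(e,[0,0,0]))
save(d,"sc1",(180,80,340,210),5); save(e,"si1",(225,125,385,215),5); save(d,"sc2",(110,200,340,330),3)
for u,v in[(190,158),(268,201),(322,118),(245,88)]: print(onz(d,u,v,94.5).round(0))
for u,v in[(246,287),(246,314)]: print(onz(d,u,v,8).round(0))
E
```

```text
0.15 [150.3 657.5 237.7] [-0.9 -0.4 -0.8] 87.9
[[ 0.22 -0.   -0.97]
 [ 0.97 -0.    0.22]
 [-0.   -1.    0.  ]]
[503.06552779 266.10558784] [444.98757265 341.51648358]
[646. 145.  94.]
[437. 163.  94.]
[ 463. -129.   94.]
[ 694. -143.   94.]
[401. 303.   8.]
[371. 348.   8.]
```

View pics/sc1.png

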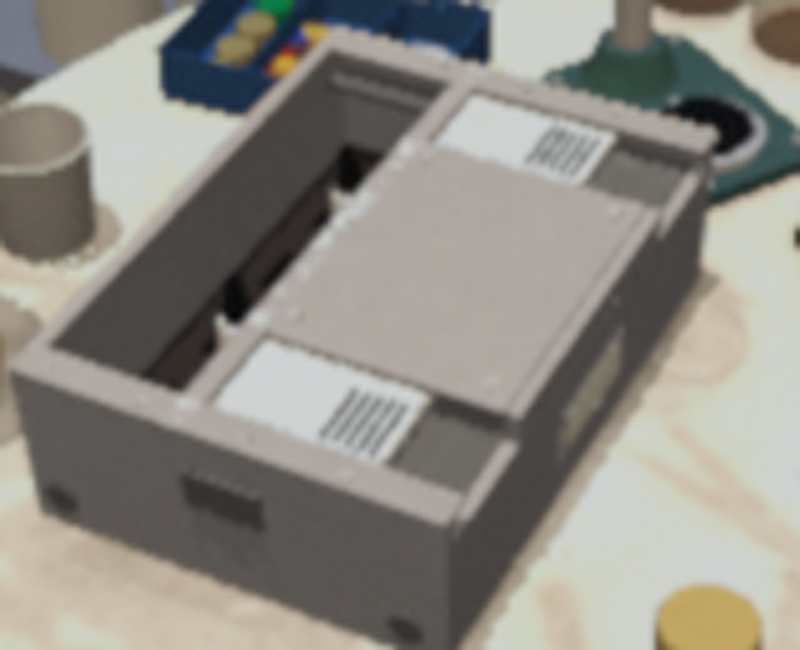

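View pics/si1.png

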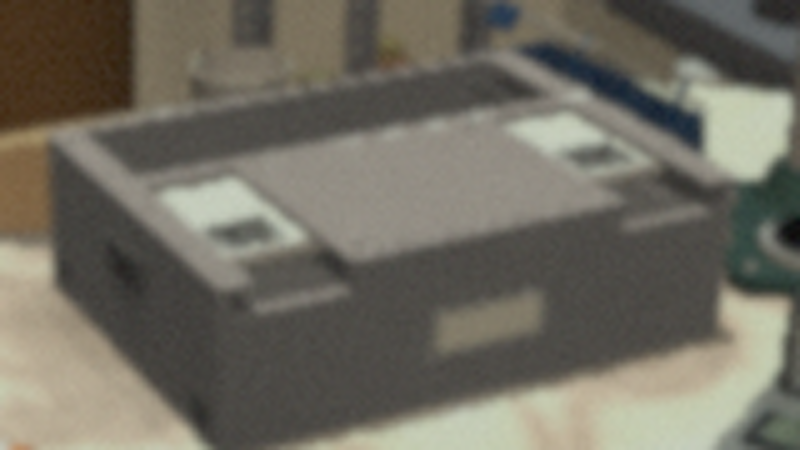

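View pics/sc2.png

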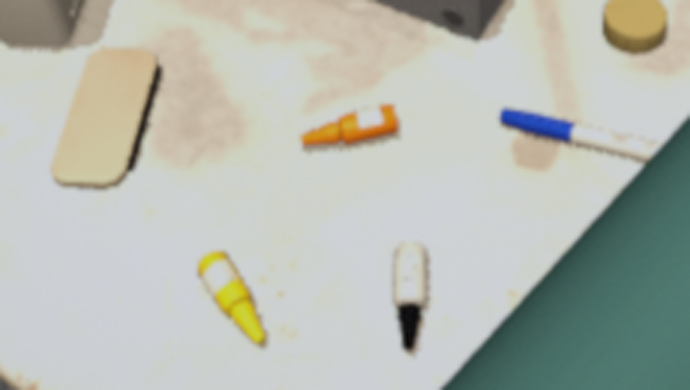

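Candidates in the scene picture are the white bottle with a black cap at (246,298), the yellow one at (187,299) and the orange one at (227,242). The description matches the white and black one at (246,298), and the close crop confirms it. I'll move over it for a wrist view.

Request:
apply_moves --moves "24 -33 -4 -0.076 88; 24 -33 -4 -0.076 88; 24 -33 -4 -0.076 88; 24 -33 -4 -0.076 88; 24 -33 -4 -0.076 88; 24 -33 -4 -0.076 88; 24 -33 -4 -0.076 88; 24 -33 -4 -0.076 88; 24 -33 -4 -0.076 88; 20 -33 -4 -0.076 88; 0 0 0 0 88; 0 0 0 0 88" --squeeze 3

```text
time_s: 1.75
ee_pos: [386.3, 328.4, 198.8]
eef_rot: [-1.521, -0.459, 0.459]
wrist_force: [-0.0, -0.3, -0.1]
width: 87.8
```

```bash
python3 - <<'E'
from h import *
st()
w=cam("wrist");save(w,"w1"); s=cam("scene"); save(s,"s1")
E
```

```text
1.75 [386.3 328.4 198.8] [-0.  -0.3 -0.1] 87.8
[[ 0.83 -0.   -0.55]
 [ 0.55  0.    0.83]
 [ 0.   -1.    0.  ]]
```

View pics/w1.png

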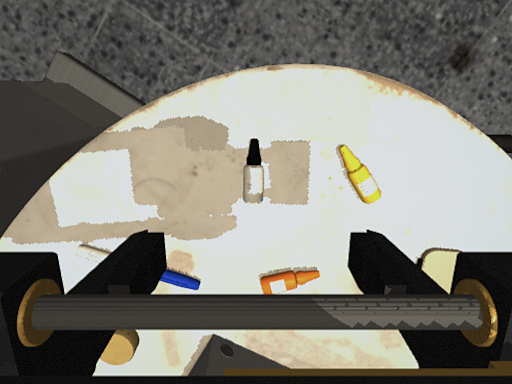

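View pics/s1.png

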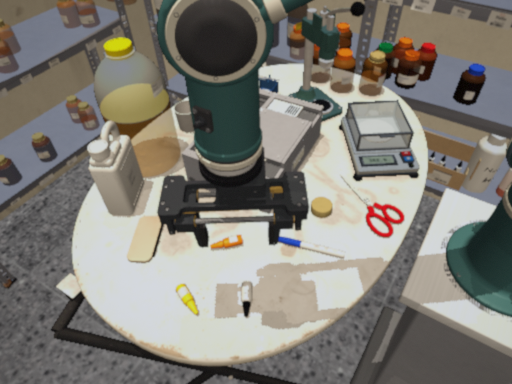

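```bash
python3 - <<'E'
from h import *
w=cam("wrist")
print((-np.array(w["R"]).T@w["t"]).round(1))
for n,u,v,z in[("base",253.5,202,10),("shoulder",253.5,166,10),("tip",254,139,10)]: print(n,onz(w,u,v,z).round(1))
for n,u,v,z in[("or",265,283,10),("or2",319,274,10),("ye",346,146,5),("ye2",375,201,10),("blue",200,285,8),("goldcap",120,345,15)]: print(n,onz(w,u,v,z).round(1))
s=cam("scene")
h=cv2.cvtColor(s["frame"],cv2.COLOR_RGB2HSV); 
save(s,"s1c",(220,270,280,330),8)
save(w,"w1c",(220,120,290,220),6)
E
```

```text
[345.9 389.5 345. ]
base [405.1 295.2  10. ]
shoulder [383.7 327.4  10. ]
tip [368.9 350.6  10. ]
or [469.4 221.8  10. ]
or2 [513.6 265.   10. ]
ye [451.2 396.2   5. ]
ye2 [510.9 367.1  10. ]
blue [409.8 177.4   8. ]
goldcap [371.2  59.6  15. ]
```

View pics/w1c.png

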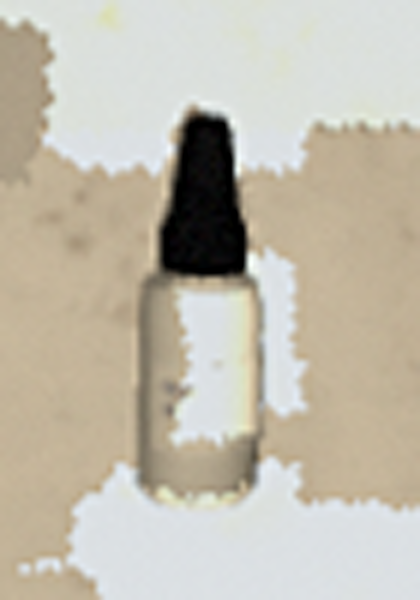

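View pics/s1c.png

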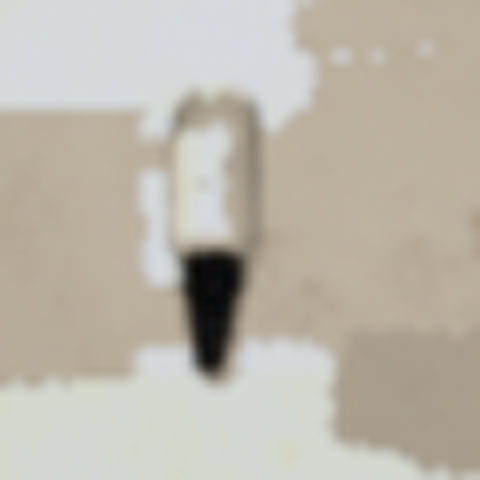

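Request:
apply_moves --moves "-5 6 -40 0 88; -6 6 -50 0 88; 0 0 -50 0 60; 0 0 -35 0 50; 0 0 -15 0 50; 0 0 -6 0 50; 0 0 0 0 50; 0 0 0 0 30; 0 0 0 0 5; 0 0 0 0 5; 0 0 0 0 5; 0 0 0 0 5" --squeeze 3

```text
time_s: 3.45
ee_pos: [375.5, 340.1, 2.8]
eef_rot: [-1.521, -0.459, 0.459]
wrist_force: [-0.8, 1.8, 0.0]
width: 14.1
```

```bash
python3 - <<'E'
from h import *
st()
w=cam("wrist");save(w,"w2",(130,120,390,384),3); s=cam("side"); save(s,"s2",(120,190,300,290),4)
E
```

```text
3.45 [375.5 340.1   2.8] [-0.8  1.8  0. ] 14.1
[[ 0.83  0.   -0.55]
 [ 0.55  0.    0.83]
 [ 0.   -1.    0.  ]]
```

View pics/w2.png

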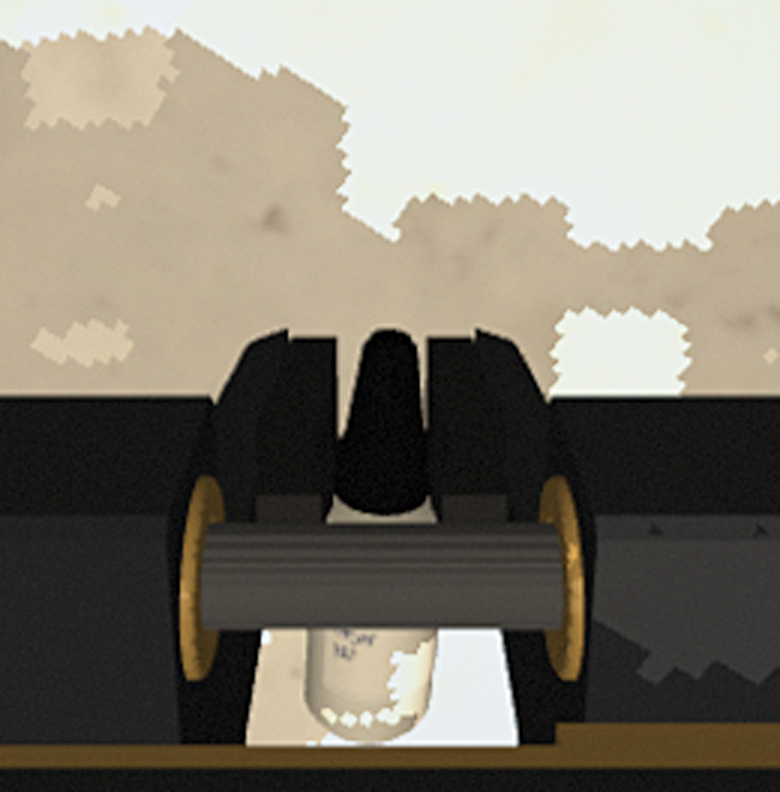

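View pics/s2.png

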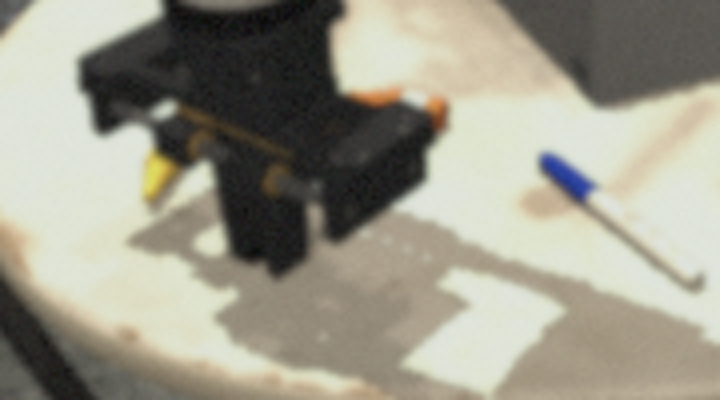

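Gripped on the cap with the opening at 14 mm. The wrist crop shows the cap between the pads. I'll lift and see whether it hangs.

Request:
apply_moves --moves "0 0 15 0 5; 0 0 30 0 5; 0 0 40 0 5; 0 0 50 0 5; 0 0 0 0 5; 0 0 0 0 5" --squeeze 3

```text
time_s: 4.3
ee_pos: [375.4, 339.9, 138.1]
eef_rot: [-1.521, -0.46, 0.459]
wrist_force: [-0.5, -0.2, -0.0]
width: 13.7
```

```bash
python3 - <<'E'
from h import *
st()
w=cam("wrist");save(w,"w3",(130,120,390,384),2); s=cam("side"); save(s,"s3",(120,130,300,290),3);s=cam("scene"); save(s,"c3",(150,180,330,384),3)
E
```

```text
4.3 [375.4 339.9 138.1] [-0.5 -0.2 -0. ] 13.7
[[ 0.83  0.   -0.55]
 [ 0.55  0.    0.83]
 [ 0.   -1.   -0.  ]]
```

View pics/w3.png

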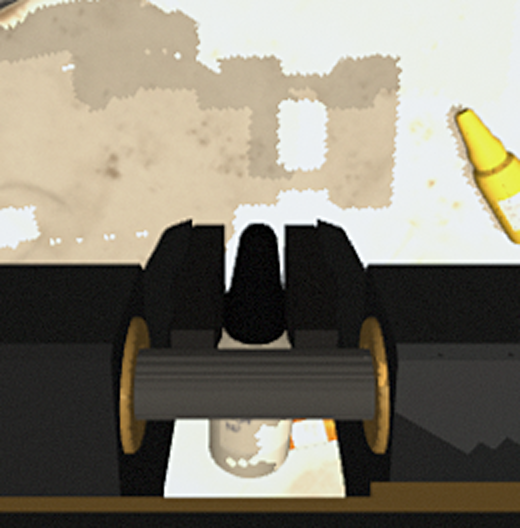

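View pics/s3.png

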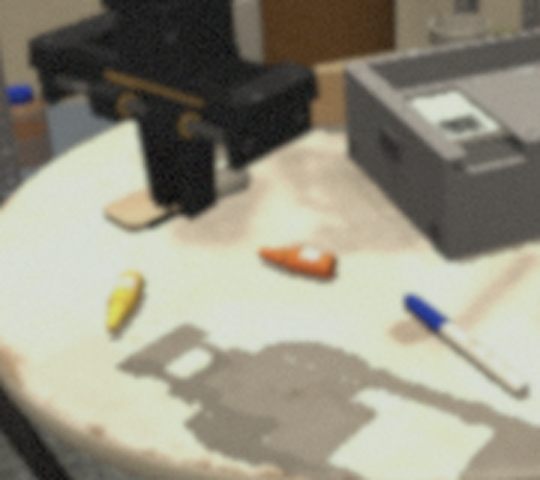

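View pics/c3.png

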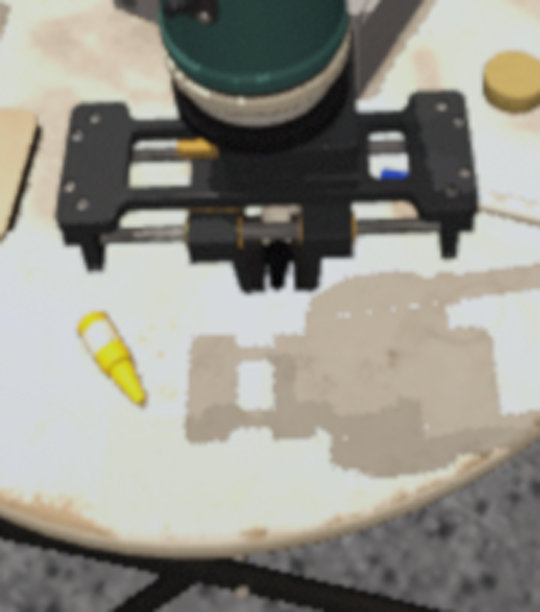

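```bash
cat > fit.py <<'E'
from h import *
from scipy.optimize import least_squares
d=cam("scene");e=cam("side")
H=94.5
P=[(d,5,180,80,[((97,151,H),(15,372)),((97,-151,H),(338,33)),((-120,151,H),(447,525)),((-120,-151,H),(716,135)),((-120,151,0),(448,650)),((97,151,0),(42,512))]),
(e,5,225,125,[((97,151,H),(52,140)),((-120,151,H),(222,300)),((-120,-151,H),(727,182)),((-120,151,0),(212,447)),((-120,-151,0),(722,335)),((97,151,0),(58,287))])]
def res(T,raw=False):
    r=[]
    for c,s,ox,oy,L in P:
        for X,u in L:
            xy=case_xy(T,X[0],X[1]); r+=list(proj(c,[xy[0],xy[1],X[2]])-np.array([ox+u[0]/s,oy+u[1]/s]))
    return np.array(r)
T=least_squares(res,[555,10,0],loss="soft_l1").x
print(T); print(res(T).reshape(-1,2).round(1))
E
python3 fit.py
```

```text
[ 5.87079946e+02 -1.66945842e+01  7.84550588e-02]
[[-1.  -1.4]
 [ 0.3 -1.8]
 [ 0.6 -0. ]
 [ 1.3 -1. ]
 [ 0.5  4.6]
 [-0.   0.3]
 [-1.5 -2.3]
 [-1.  -2.5]
 [ 2.2 -1.5]
 [ 0.9  2.8]
 [-0.9 -0.1]
 [-1.5 -1. ]]
```

```bash
python3 - <<'E'
from h import *
d=cam("scene");e=cam("side")
for u,v in[(318,105),(290,100),(360,170),(340,120),(410,170)]: print(onz(d,u,v,0).round())
print("stand post",[onz(d,308,90,z).round() for z in (0,200)], tri(d,(357,9),e,(410,73)).round())
E
```

```text
[ 548. -297.    0.]
[ 630. -277.    0.]
[ 341. -108.    0.]
[ 464. -264.    0.]
[ 238. -170.    0.]
stand post [array([ 608., -351.,    0.]), array([479., -71., 200.])] [ 454. -232.  318.]
```

Request:
apply_moves --moves "0 0 50 0 5; 16 -33 10 -0.053 5; 16 -33 10 -0.053 5; 16 -33 10 -0.053 5; 16 -33 10 -0.053 5; 16 -33 10 -0.053 5; 16 -33 10 -0.053 5; 16 -33 10 -0.053 5; 16 -33 10 -0.053 5; 16 -33 10 -0.053 5; 16 -33 10 -0.053 5; 16 -33 10 -0.053 5; 9 -37 0 0 5; 0 0 0 0 5; 0 0 0 0 5"

```text
time_s: 6.52
ee_pos: [560.1, -59.6, 297.0]
eef_rot: [-1.57, -0.001, 0.003]
wrist_force: [0.3, 0.6, -0.5]
width: 14.4
```

```bash
python3 - <<'E'
from h import *
st()
w=cam("wrist");save(w,"w4",None,1.5)
np.save("w4.npy",w,allow_pickle=True)
E
```

```text
6.525 [560.1 -59.6 297. ] [ 0.3  0.6 -0.5] 14.4
[[ 1. -0. -0.]
 [ 0.  0.  1.]
 [-0. -1.  0.]]
```

View pics/w4.png

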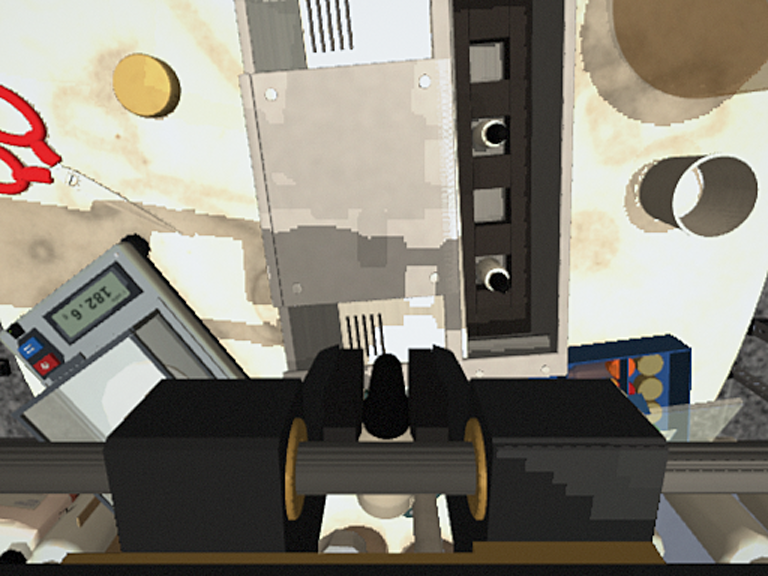

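```bash
python3 - <<'E'
from h import *
w=np.load("w4.npy",allow_pickle=True).item()
save(w,"w4a",(290,0,390,130),6); save(w,"w4b",(290,120,390,255),6);save(w,"w4c",(155,0,305,130),5)
E
```

```text
(no output)
```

View pics/w4a.png

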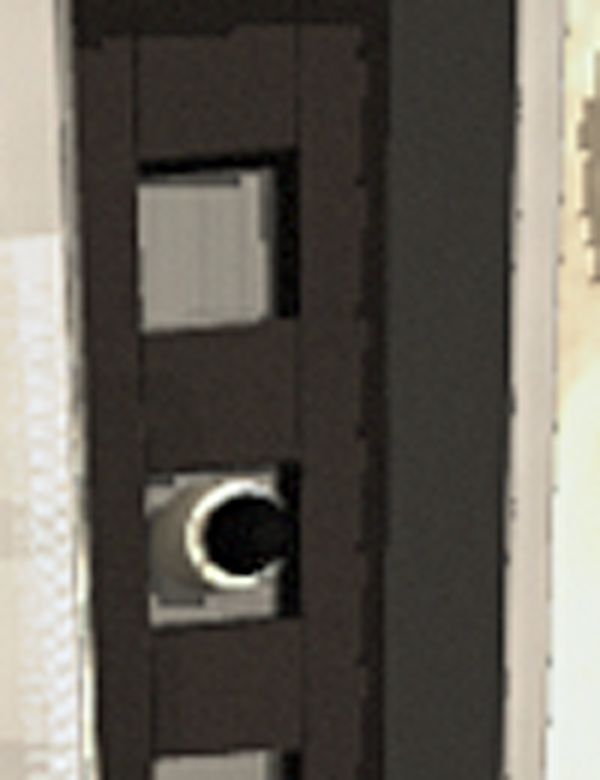

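View pics/w4b.png

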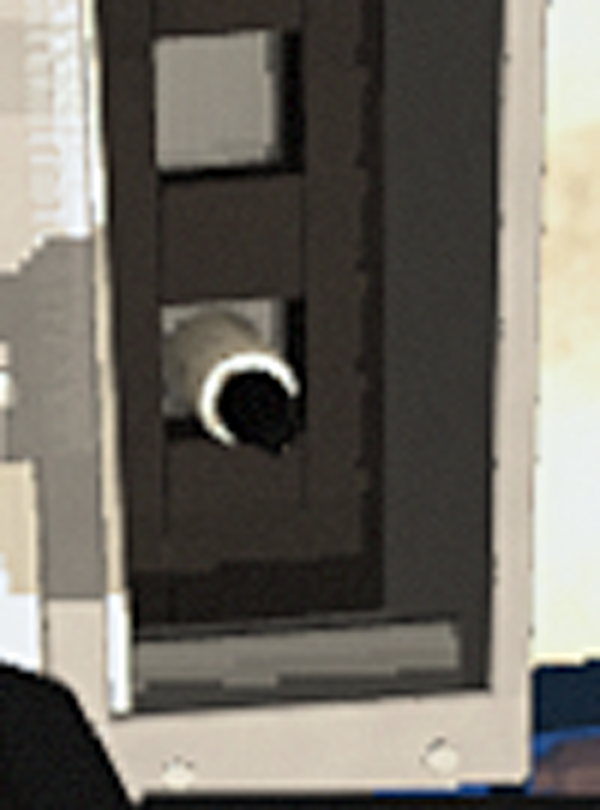

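View pics/w4c.png

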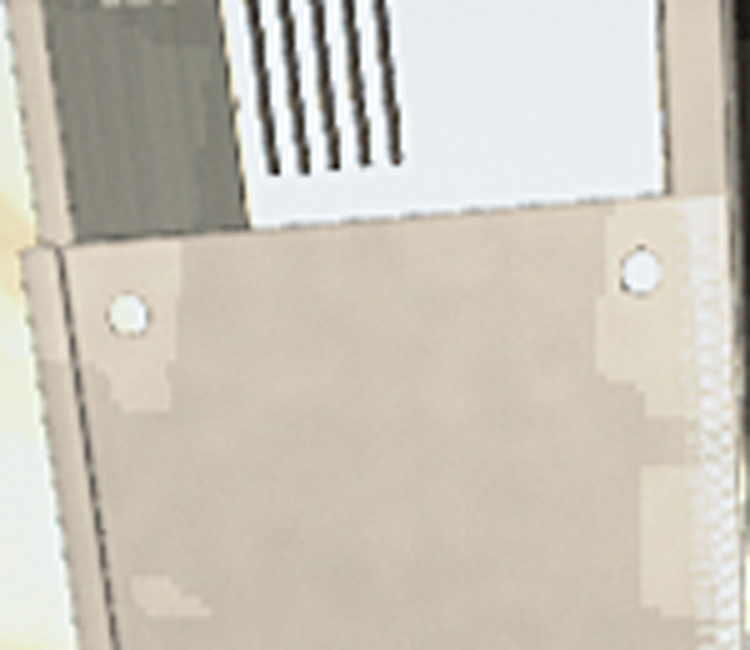

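```bash
cat > fit2.py <<'E'
from h import *
from scipy.optimize import least_squares
w=np.load("w4.npy",allow_pickle=True).item()
pk=[(290+233/6,120+368/6),(290+229/6,120+102/6),(290+224/6,544/6),(290+218/6,241/6)]
W=np.array([onz(w,*p,28)[:2] for p in pk]); print(W.round(1), np.diff(W,axis=0), np.linalg.norm(np.diff(W,axis=0),axis=1))
v=W[3]-W[0]; print("yaw",np.arctan2(-v[0],v[1]))
for n,p,z in[("RRouter",(290+530/6,120+785/6),94.5),("rearouterL",(290+567/6,0),94.5),("FcoverL",(155+22/5,250/5),94.5),("RcoverL",(155+730/5,196/5),94.5),
 ("rear inner",(290+512/6,0),94.5),("shutter near L@ y~90",(155+247/5,228/5),88),("shutter near top",(155+222/5,0),88)]:
    print(n,onz(w,*p,z).round(1))
E
python3 fit2.py
```

```text
[[652.3 -96.2]
 [647.9 -39.6]
 [643.4  15.2]
 [638.8  70.5]] [[-4.43705448 56.56736781]
 [-4.46242215 54.82110869]
 [-4.60555949 55.29235854]] [56.74111872 55.00242876 55.48383631]
yaw 0.08084672383958974
RRouter [ 699.5 -160.7   94.5]
rearouterL [678.2  95.9  94.5]
FcoverL [465.3  52.   94.5]
RcoverL [601.9  62.1  94.5]
rear inner [669.7  95.9  94.5]
shutter near L@ y~90 [508.1  56.9  88. ]
shutter near top [504.9  96.9  88. ]
```

Request:
apply_moves --moves "-10 31 0 0.01 5; -10 31 0 0.01 5; -10 31 0 0.01 5; -10 31 0 0.01 5; -10 31 0 0.01 5; -10 31 0 0.01 5; -11 31 -10 0.01 5; -11 31 -40 0.011 5; 0 0 -50 0 5; 0 0 -50 0 5; 0 0 -50 0 5; 0 0 -40 0 5; 0 0 -20 0 5; 0 0 0 0 5"

```text
time_s: 8.32
ee_pos: [475.8, 188.3, 35.8]
eef_rot: [-1.571, -0.064, 0.071]
wrist_force: [0.4, -0.1, 0.4]
width: 14.2
```

```bash
python3 - <<'E'
from h import *
st()
d=cam("scene");e=cam("side")
T=(590.3,-17,.081)
for nm in [(225,180)]:
    c,w=ray(d,*nm); n=np.array([-np.sin(T[2]),np.cos(T[2]),0]); k=(151-n@(c-np.array([T[0],T[1],0])))/(n@w); X=c+k*w; print("latch",X.round(), "case x",(X[:2]-T[:2])@[np.cos(T[2]),np.sin(T[2])])
save(e,"s5",(150,110,330,260),4); save(d,"c5",(170,120,330,270),4)
E
```

```text
8.325 [475.8 188.3  35.8] [ 0.4 -0.1  0.4] 14.2
[[ 1.   -0.   -0.09]
 [ 0.09 -0.    1.  ]
 [-0.   -1.   -0.  ]]
latch [566. 132.  58.] case x -12.476520509909577
```

View pics/s5.png

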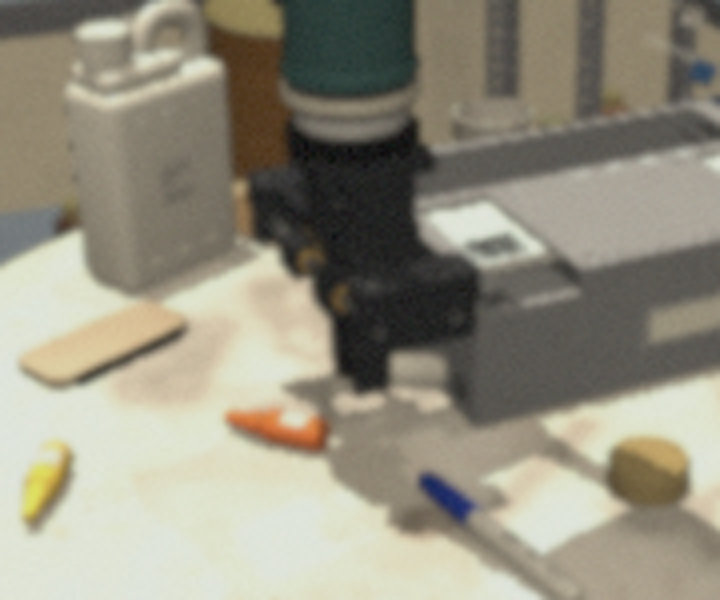

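View pics/c5.png

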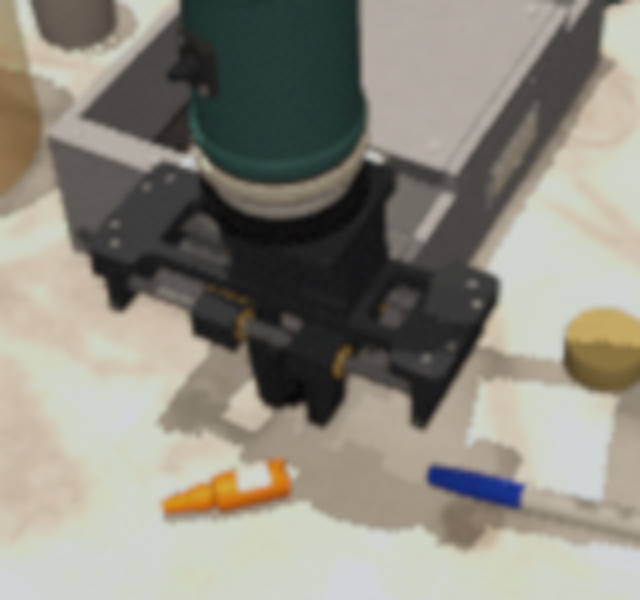

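Request:
apply_moves --moves "0 -6 0 0 5; 0 -3 0 0 5; 0 -2 0 0 5; 0 0 0 0 5"

```text
time_s: 8.93
ee_pos: [478.9, 177.4, 38.3]
eef_rot: [-1.569, -0.066, 0.064]
wrist_force: [-0.5, 3.7, 0.1]
width: 14.1
```

Request:
apply_moves --moves "0 -2 2 0 5; 0 0 4 0 5; 0 0 4 0 5; 0 0 0 0 5"

```text
time_s: 9.43
ee_pos: [478.6, 174.6, 48.0]
eef_rot: [-1.57, -0.066, 0.066]
wrist_force: [0.3, 0.2, -0.4]
width: 14.4
```

```bash
python3 - <<'E'
from h import *
st()
d=cam("scene");e=cam("side");w=cam("wrist")
save(e,"s6",(200,160,330,260),5); save(w,"w6",(130,200,390,384),3)
E
```

```text
9.425 [478.6 174.6  48. ] [ 0.3  0.2 -0.4] 14.4
[[ 1.    0.   -0.08]
 [ 0.08 -0.    1.  ]
 [ 0.   -1.   -0.  ]]
```

View pics/s6.png

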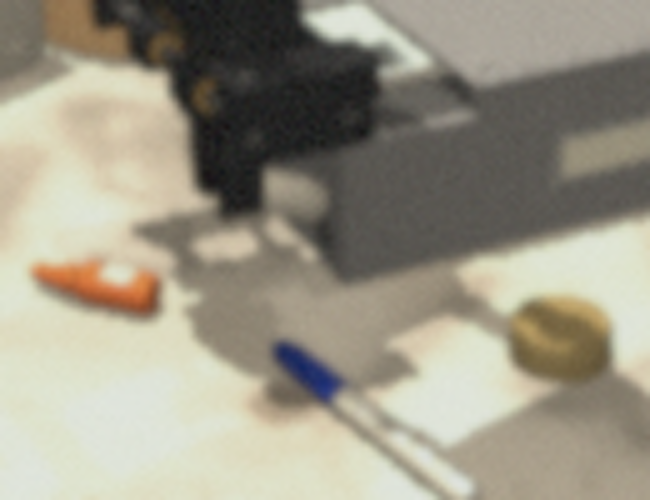

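View pics/w6.png

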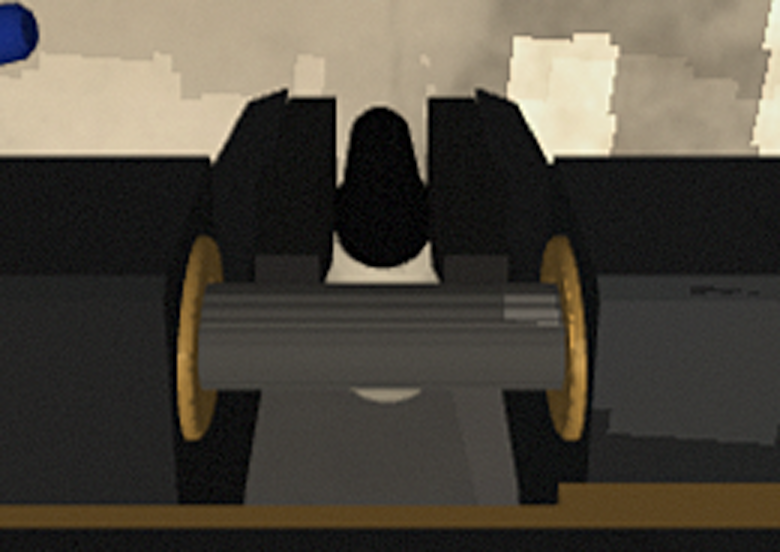

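Request:
apply_moves --moves "0 0 4 0 5; 0 -1 4 0 5; 0 -1 5 0 5; 0 -1 4 0 5; 0 -2 4 0 5; 0 -2 4 0 5; 0 -2 4 0 5; 0 0 0 0 5"

```text
time_s: 10.58
ee_pos: [478.6, 165.9, 77.0]
eef_rot: [-1.57, -0.066, 0.065]
wrist_force: [-0.3, -0.4, 0.4]
width: 14.1
```

```bash
python3 - <<'E'
from h import *
st()
e=cam("side");w=cam("wrist")
save(e,"s7",(200,140,330,240),5); save(w,"w7",(130,200,390,384),3)
E
```

```text
10.575 [478.6 165.9  77. ] [-0.3 -0.4  0.4] 14.1
[[ 1.    0.   -0.08]
 [ 0.08  0.    1.  ]
 [ 0.   -1.    0.  ]]
```

View pics/s7.png

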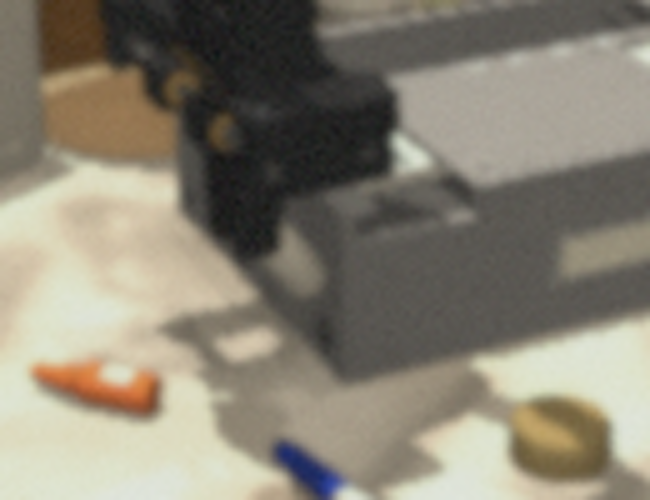

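View pics/w7.png

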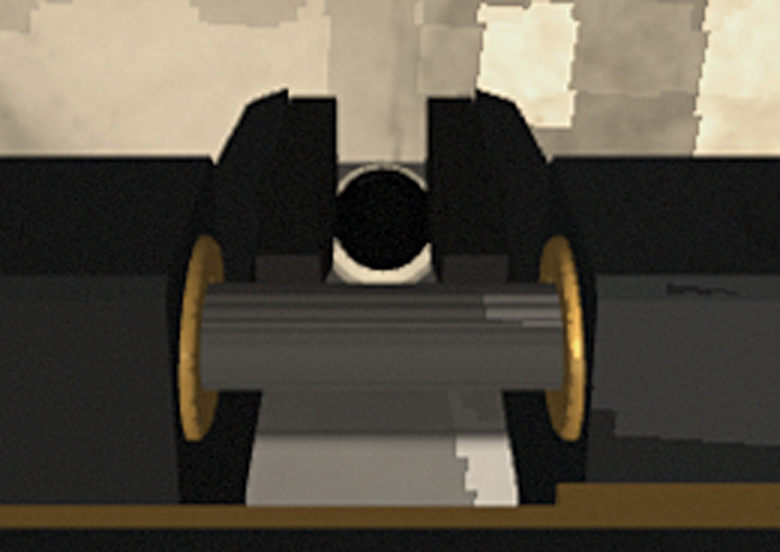

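Request:
apply_moves --moves "0 -4 4 0 5; 0 -4 3 0 5; 0 -4 3 0 5; 0 -4 3 0 5; 0 -4 2 0 5; 0 -3 1 0 5; 0 -3 1 0 5; 0 0 0 0 5"

```text
time_s: 11.68
ee_pos: [478.8, 141.2, 94.7]
eef_rot: [-1.567, -0.066, 0.064]
wrist_force: [-1.1, 6.4, 3.8]
width: 14.3
```

```bash
python3 - <<'E'
from h import *
st()
e=cam("side");w=cam("wrist")
save(e,"s8",(200,120,330,220),5); save(w,"w8",(130,200,390,384),3)
E
```

```text
11.675 [478.8 141.2  94.7] [-1.1  6.4  3.8] 14.3
[[ 1.    0.   -0.08]
 [ 0.08  0.    1.  ]
 [ 0.   -1.    0.  ]]
```

View pics/s8.png

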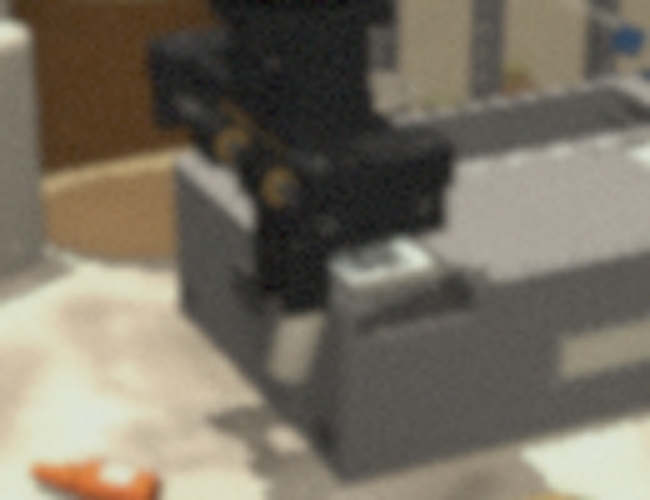

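View pics/w8.png

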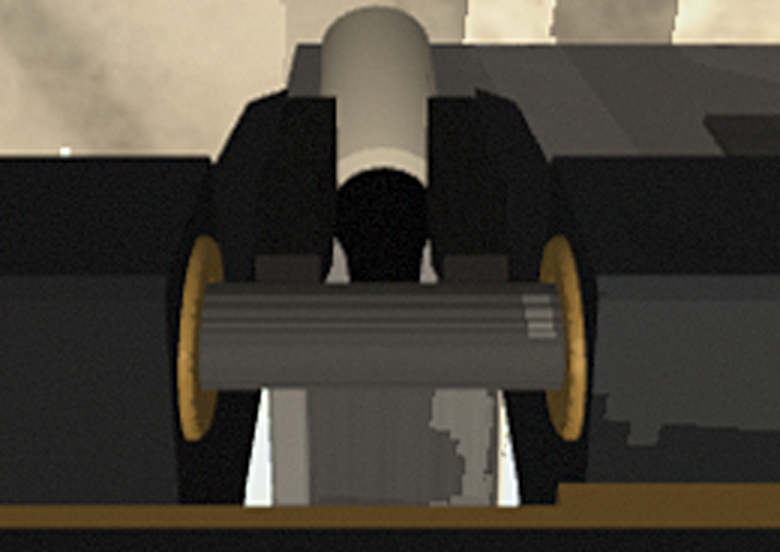

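```bash
python3 - <<'E'
from h import *
w=cam("wrist"); s=cam("side"); p=sense()["ee_pos"]; g=p+[0,0,7.7]
for a in (-20,-10,0,10,20):
    t=np.radians(a); ax=np.array([0,np.sin(t),-np.cos(t)]); pr=np.array([0,np.cos(t),np.sin(t)])
    B=g+ax*48+pr*10.5; S=g+ax*5+pr*10.5; b=g+ax*48; S2=g+ax*8
    print(a,"wrist base rim",proj(w,B).round(1),"shoulder rim",proj(w,S).round(1),"side base",proj(s,b).round(1),"side shoulder",proj(s,S2).round(1))
E
```

```text
-20 wrist base rim [255.5 229.2] shoulder rim [257.8 233.8] side base [264.7 192.3] side shoulder [259.2 179.3]
-10 wrist base rim [256.6 215.7] shoulder rim [258.  232.6] side base [261.6 193.7] side shoulder [258.7 179.5]
0 wrist base rim [257.9 202.8] shoulder rim [258.2 232.1] side base [258.3 194.6] side shoulder [258.2 179.7]
10 wrist base rim [259.1 190.7] shoulder rim [258.4 232.3] side base [255.1 194.9] side shoulder [257.6 179.7]
20 wrist base rim [260.3 179.6] shoulder rim [258.5 233.3] side base [251.9 194.7] side shoulder [257.1 179.7]
```

Request:
apply_moves --moves "0 3 5 0 5; 0 2 30 0 5; 0 0 40 0 5; 0 0 0 0 5; 0 0 0 0 5"

```text
time_s: 12.5
ee_pos: [478.0, 144.6, 168.2]
eef_rot: [-1.57, -0.065, 0.067]
wrist_force: [0.1, -0.1, -0.3]
width: 14.3
```

```bash
python3 - <<'E'
from h import *
st()
e=cam("side");w=cam("wrist");d=cam("scene")
save(e,"s9",(210,90,300,180),7); save(w,"w9",(180,170,340,320),5); save(d,"c9",(200,120,310,220),7)
g=sense()["ee_pos"]+[0,0,7.7]
for c in (e,d,w): print(proj(c,g).round(1),proj(c,g-[0,0,50]).round(1))
E
```

```text
12.5 [478.  144.6 168.2] [ 0.1 -0.1 -0.3] 14.3
[[ 1.   -0.   -0.08]
 [ 0.08 -0.    1.  ]
 [-0.   -1.   -0.  ]]
[256.7 148.3] [256.9 168.4]
[254.5 157.8] [255.3 176.6]
[255.8 257.2] [256.2 217.8]
```

View pics/s9.png

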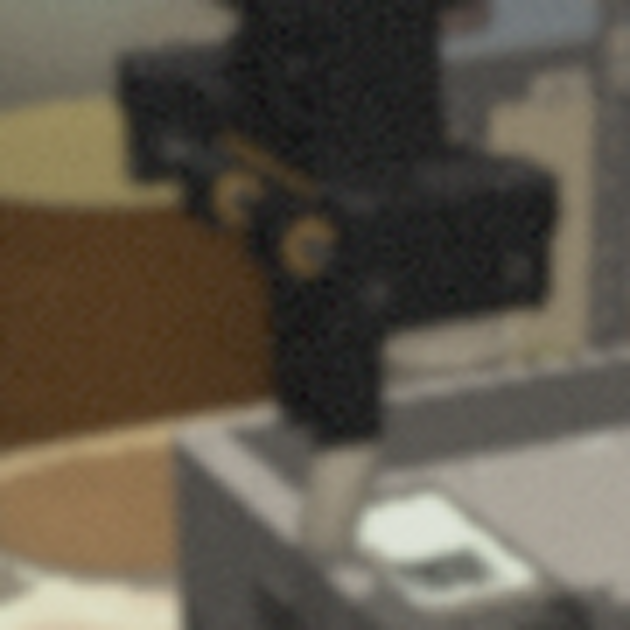

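View pics/w9.png

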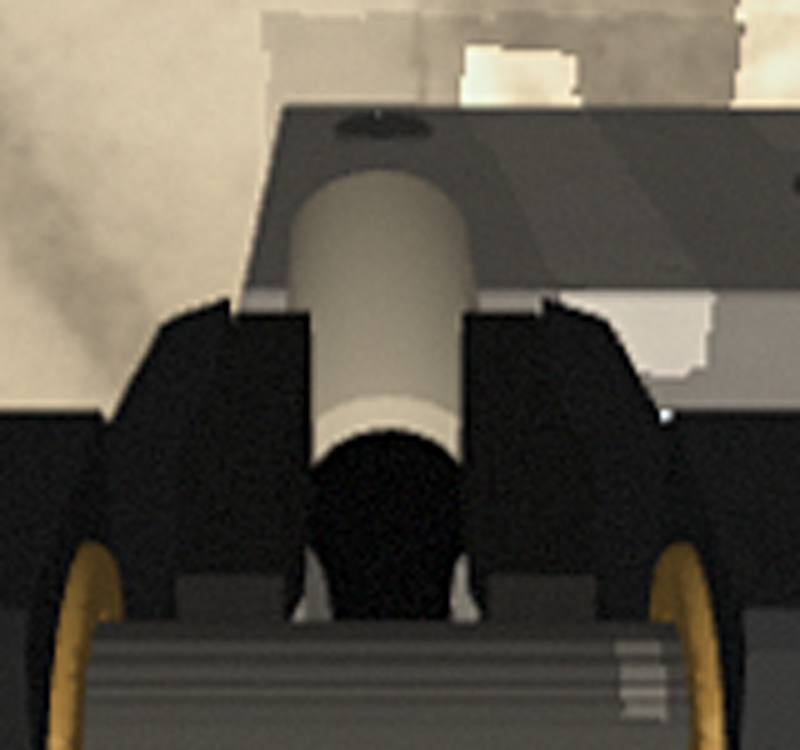

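View pics/c9.png

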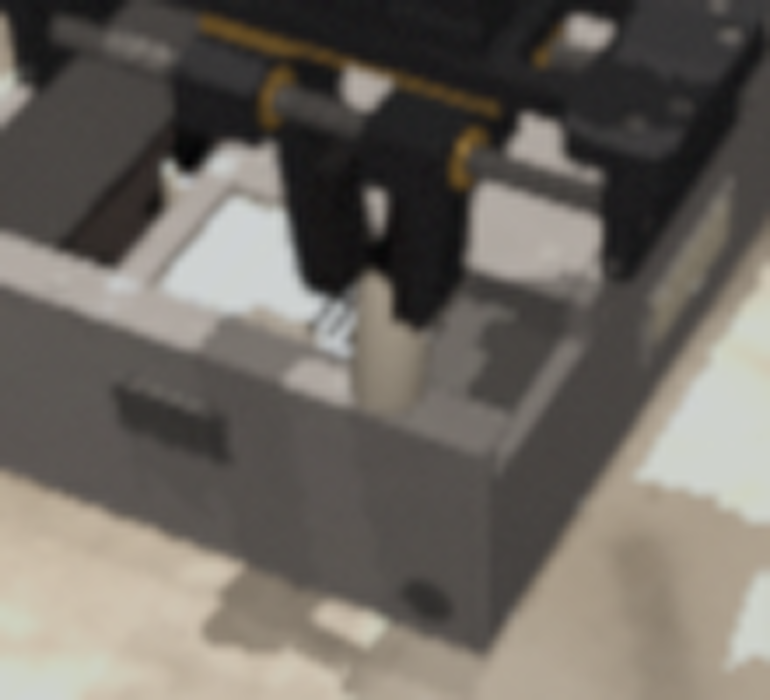

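```bash
cat > tilt.py <<'E'
from h import *
from scipy.optimize import least_squares
e=cam("side");w=cam("wrist");d=cam("scene"); g=sense()["ee_pos"]; T=.081
n=np.array([-np.sin(T),np.cos(T),0]);z=np.array([0,0,1.])
def pts(q):
    y,h,a=q; S=g+n*y+z*h; ax=n*np.sin(a)-z*np.cos(a); pr=n*np.cos(a)+z*np.sin(a)
    return S,S+43*ax,pr
def res(q):
    S,B,pr=pts(q); r=[proj(w,B+pr*10.5)[1]-204,proj(w,S+pr*10.0)[1]-249]
    mid=(S*.4+B*.6); m2=S*.9+B*.1
    r+=list((proj(e,B)-[257,166.8])*.7); r+=[.7*(proj(e,S*.75+B*.25)[0]-260.3)]
    return np.array(r)
f=least_squares(res,[0,5,.1]); print(f.x,np.degrees(f.x[2]),res(f.x).round(1))
for a in(0,.1,.2): 
    f=least_squares(lambda q:res([q[0],q[1],a]),[0,5]);print(a,f.x,res([*f.x,a]).round(1))
E
python3 tilt.py
```

```text
[-7.62741902  1.5733455   0.17098393] 9.796657313069717 [ 0.1  0.1 -0.1  0.5 -1. ]
0 [ 0.15013509 15.20545135] [ 5.6 -4.2 -0.2 -3.1 -2.7]
0.1 [-4.30283786  7.54982193] [ 2.2 -1.5 -0.2 -1.  -1.7]
0.2 [-8.98843617 -0.91595347] [-0.7  0.7 -0.   1.1 -0.7]
```

Request:
apply_moves --moves "13 -6 0 0.131 5; 13 -6 0 0.131 5; 13 -6 0 0.131 5; 13 -6 0 0.131 5; 13 -6 0 0.131 5; 13 -6 0 0.131 5; 13 -6 0 0.131 5; 14 -6 0 0.131 5; 14 -6 0 0.131 5; 14 -6 0 0.131 5; 14 -7 0 0.131 5; 14 -7 0 0.131 5; 0 0 0 0 5; 0 0 0 0 5"

```text
time_s: 14.55
ee_pos: [638.8, 71.1, 168.1]
eef_rot: [-1.168, -1.269, 1.271]
wrist_force: [-0.7, -0.8, -0.1]
width: 13.8
```

```bash
python3 - <<'E'
from h import *
st()
e=cam("side");w=cam("wrist");d=cam("scene")
save(e,"s10",(210,70,340,200),5); save(w,"w10",(130,80,390,330),3); save(d,"c10",(160,70,290,190),5)
T=(590.3,-17,.081)
for x,y in((40.5,69),(70.5,69),(70.5,99),(40.5,99)): print(proj(w,[*case_xy(T,x,y),28]).round(1))
g=sense()["ee_pos"];
for z in (0,-41): print(proj(w,g+[0,0,z]).round(1))
E
```

```text
14.55 [638.8  71.1 168.1] [-0.7 -0.8 -0.1] 13.8
[[-0.08 -0.   -1.  ]
 [ 1.    0.   -0.08]
 [ 0.   -1.    0.  ]]
[238.9 160.7]
[239.3 193.7]
[272.8 193.9]
[273.4 160.8]
[256.1 249.7]
[256.1 218.6]
```

View pics/w10.png

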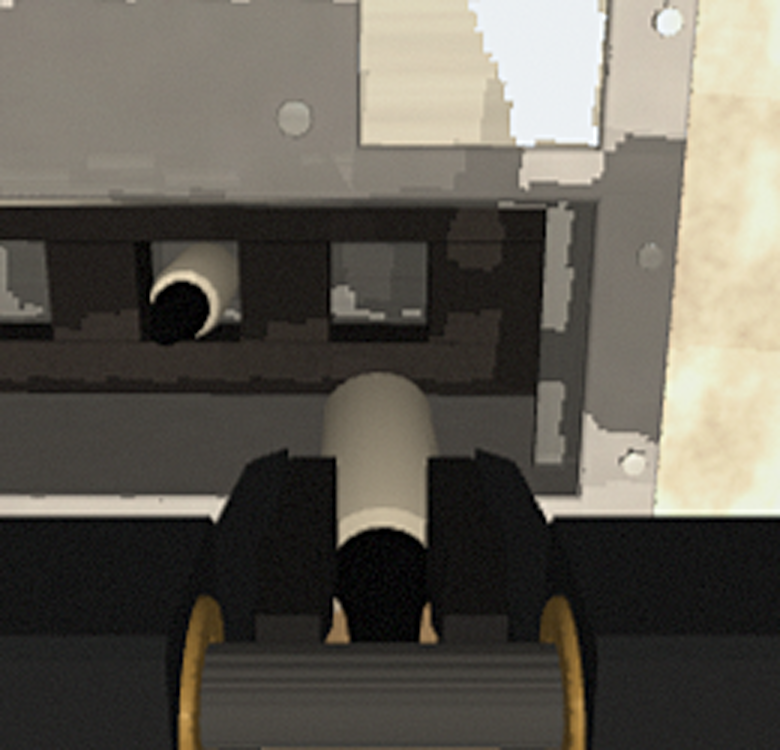

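View pics/s10.png

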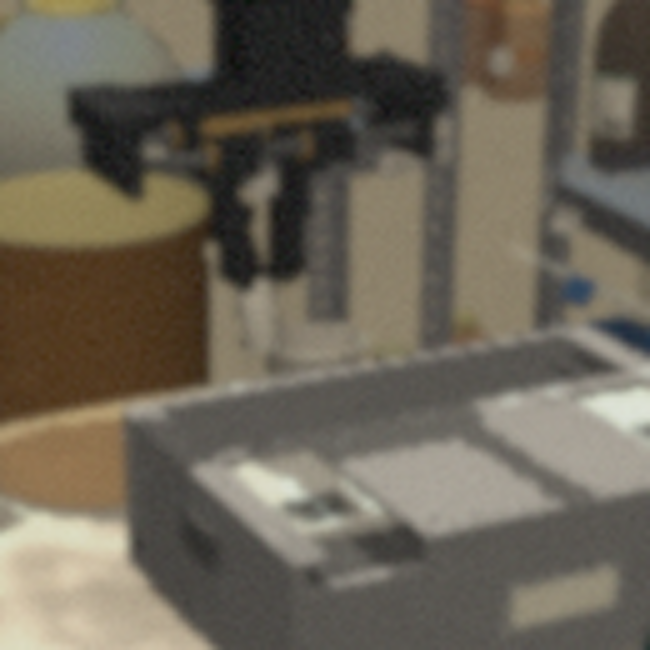

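View pics/c10.png

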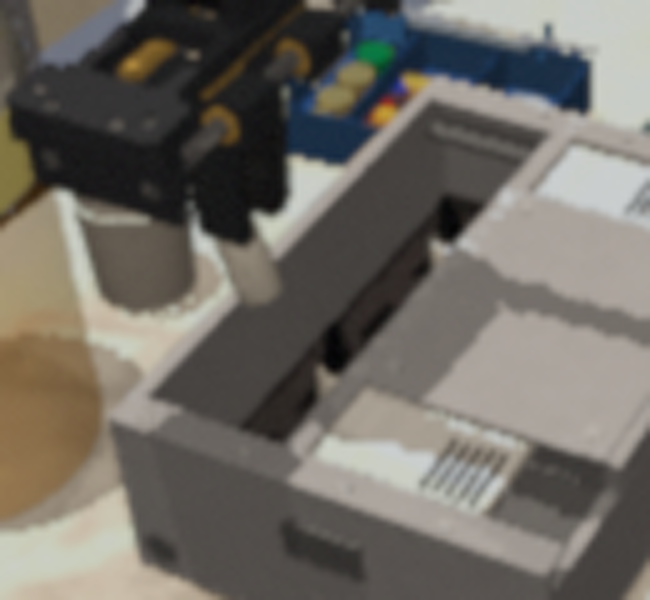

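Request:
apply_moves --moves "0 0 -30 0 5; 0 0 -30 0 5; 0 0 -20 0 5; 0 0 -9 0 5; 0 0 0 0 5"

```text
time_s: 15.32
ee_pos: [639.2, 71.1, 79.4]
eef_rot: [-1.167, -1.271, 1.272]
wrist_force: [0.2, 0.1, -0.0]
width: 14.3
```

```bash
python3 - <<'E'
from h import *
st()
w=cam("wrist");d=cam("scene")
save(w,"w11",(130,80,390,330),3); save(d,"c11",(180,100,290,190),6)
T=(590.3,-17,.081)
for x,y in((40.5,69),(70.5,69),(70.5,99),(40.5,99)): print(proj(w,[*case_xy(T,x,y),28]).round(1))
E
```

```text
15.325 [639.2  71.1  79.4] [ 0.2  0.1 -0. ] 14.3
[[-0.09 -0.   -1.  ]
 [ 1.   -0.   -0.09]
 [ 0.   -1.    0.  ]]
[232.1 188.4]
[232.8 233.5]
[279.7 233.7]
[280.9 188.6]
```

View pics/w11.png

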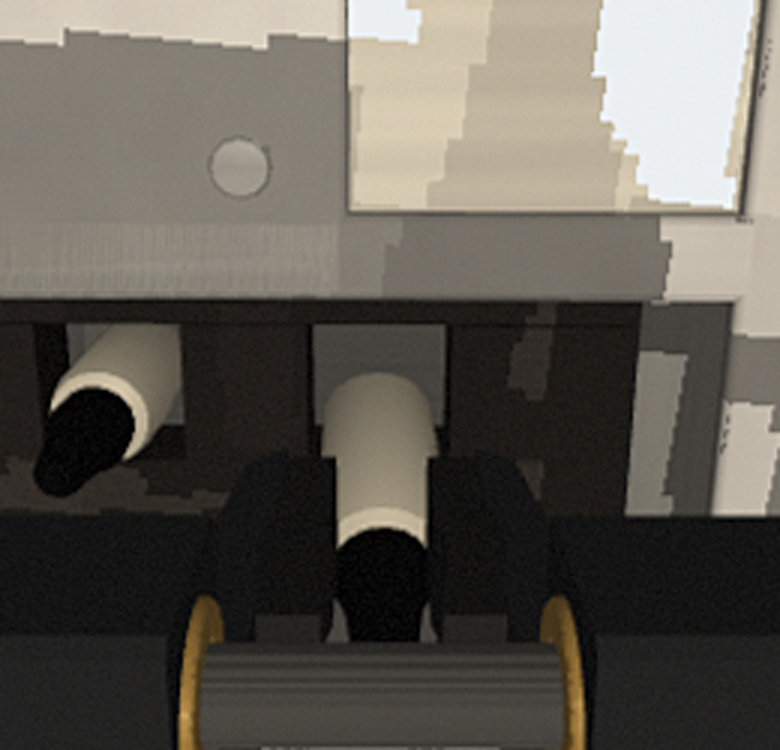

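View pics/c11.png

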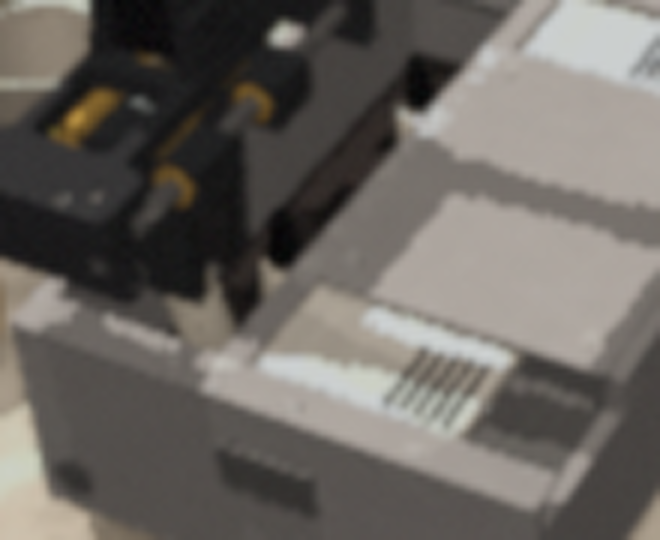

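```bash
python3 - <<'E'
from h import *
w=cam("wrist");T=(590.3,-17,.081)
for z in(36,40,44): 
    p=onz(w,256.5,204.5,z); print(z,p.round(1),((p[:2]-T[:2])@[np.cos(T[2]),np.sin(T[2])]).round(1))
E
```

```text
36 [633.2  70.7  36. ] 49.8
40 [631.8  70.6  40. ] 48.4
44 [630.4  70.5  44. ] 47.1
```

Request:
apply_moves --moves "-3 0 -5 0 5; 0 0 -8 0 5; 0 0 -8 0 5; 0 0 -4 0 5; 0 0 -4 0 5; 0 0 0 0 5"

```text
time_s: 16.23
ee_pos: [636.2, 71.0, 50.2]
eef_rot: [-1.167, -1.271, 1.272]
wrist_force: [1.0, -0.3, -0.7]
width: 14.0
```

```bash
python3 - <<'E'
from h import *
st()
w=cam("wrist")
save(w,"w12",(130,80,390,330),3)
E
```

```text
16.225 [636.2  71.   50.2] [ 1.  -0.3 -0.7] 14.0
[[-0.09 -0.   -1.  ]
 [ 1.   -0.   -0.09]
 [-0.   -1.    0.  ]]
```

View pics/w12.png

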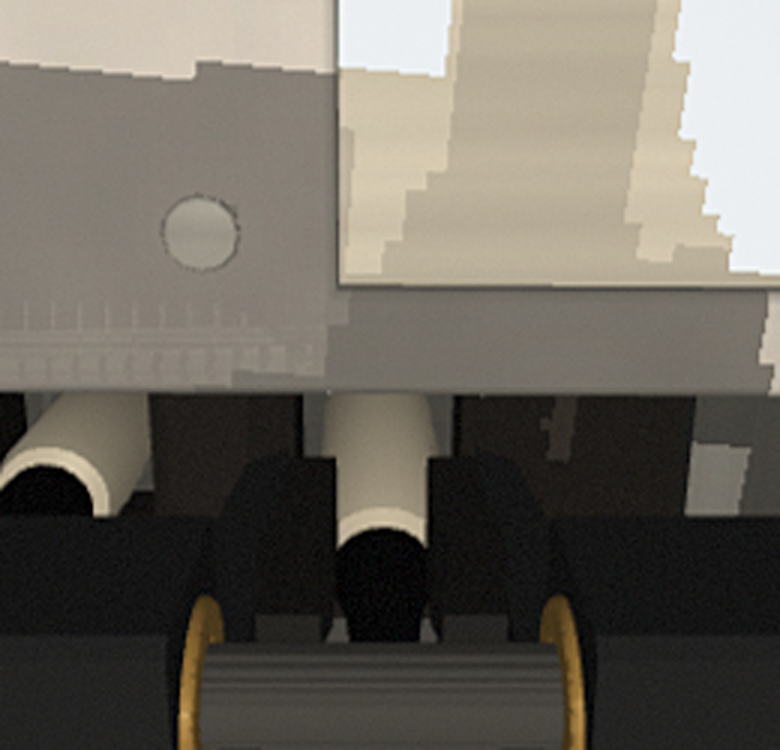

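Request:
apply_moves --moves "-3 0 0 0 5; -3 0 0 0 5; -3 0 0 0 5; 0 0 -2 0 5; 0 0 -1 0 5; 0 0 0 0 5"

```text
time_s: 17.02
ee_pos: [627.4, 71.0, 47.5]
eef_rot: [-1.167, -1.271, 1.272]
wrist_force: [-0.1, -0.3, -0.7]
width: 13.9
```

```bash
python3 - <<'E'
from h import *
st()
w=cam("wrist")
save(w,"w13",(130,80,390,330),3)
E
```

```text
17.025 [627.4  71.   47.5] [-0.1 -0.3 -0.7] 13.9
[[-0.09 -0.   -1.  ]
 [ 1.   -0.   -0.09]
 [ 0.   -1.    0.  ]]
```

View pics/w13.png

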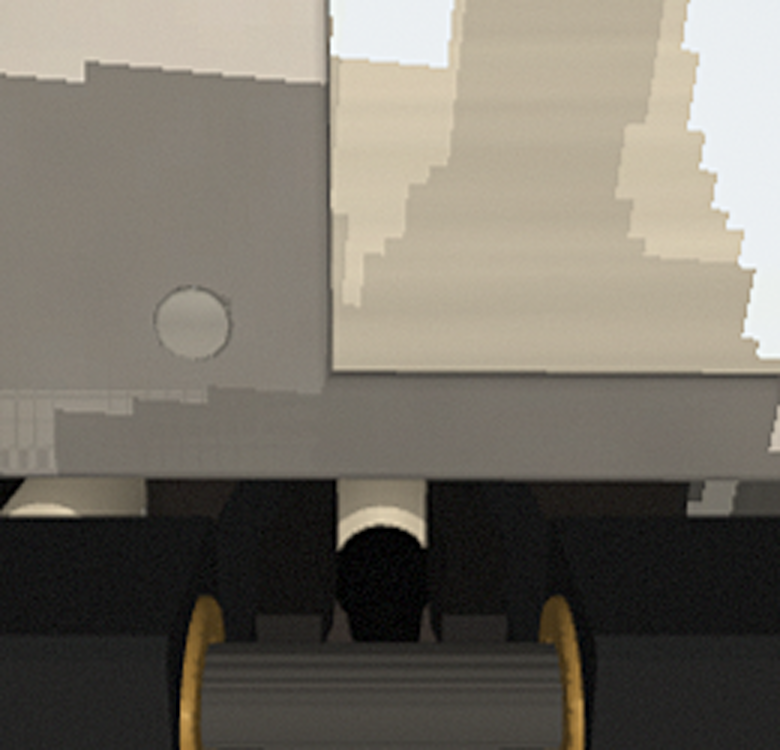

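Request:
apply_moves --moves "0 0 0 0 17; 0 0 0 0 20; 0 0 0 0 24; 0 0 0 0 26; 0 0 0 0 26; 0 0 10 0 26; 0 0 30 0 26; 0 0 50 0 26; -30 0 60 0 26; 0 0 0 0 26"

```text
time_s: 18.32
ee_pos: [602.3, 71.4, 201.0]
eef_rot: [-1.176, -1.281, 1.266]
wrist_force: [0.9, -0.1, -0.4]
width: 25.8
```

```bash
python3 - <<'E'
from h import *
st()
w=cam("wrist");save(w,"w14",(130,80,390,384),3)
T=(590.3,-17,.081)
for x,y in((40.5,69),(70.5,69),(70.5,99),(40.5,99)): print(proj(w,[*case_xy(T,x,y),28]).round(1))
print(proj(w,[*case_xy(T,51,84),6]).round(1),proj(w,[*case_xy(T,51,84),72]).round(1))
E
```

```text
18.325 [602.3  71.4 201. ] [ 0.9 -0.1 -0.4] 25.8
[[-0.09  0.01 -1.  ]
 [ 1.    0.   -0.09]
 [-0.   -1.   -0.01]]
[237.8 188. ]
[238.2 216.2]
[267.6 216.4]
[268.1 188.2]
[253.1 191.6] [252.4 214. ]
```

View pics/w14.png

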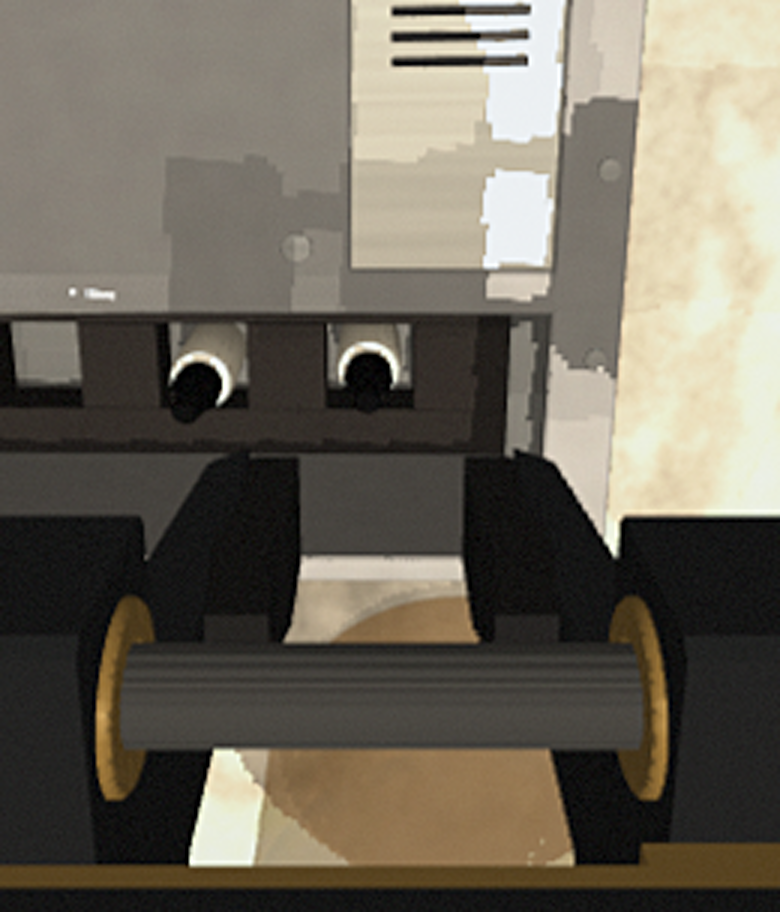

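Request:
apply_moves --moves "-8 -22 30 0 10; -8 -22 30 0 0; -8 -23 30 0 0; -8 -23 20 0 0; 0 0 0 0 0; 0 0 0 0 0" --squeeze 20

```text
time_s: 19.12
ee_pos: [567.1, -18.6, 301.7]
eef_rot: [-1.165, -1.27, 1.272]
wrist_force: [-1.0, 0.1, -0.2]
width: 0.6
```

```bash
python3 - <<'E'
from h import *
st()
w=cam("wrist");save(w,"w15",None,1.5);np.save("w15.npy",w,allow_pickle=True)
T=(590.3,-17,.081)
for y in(112,-112):
  for x in (-76,-6): print(y,x,proj(w,[*case_xy(T,x,y),88]).round(1))
E
```

```text
19.125 [567.1 -18.6 301.7] [-1.   0.1 -0.2] 0.6
[[-0.08 -0.   -1.  ]
 [ 1.    0.   -0.08]
 [ 0.   -1.    0.  ]]
112 -76 [362.7 112.3]
112 -6 [356.8 177. ]
-112 -76 [149.1 111.2]
-112 -6 [154.4 176.1]
```

View pics/w15.png

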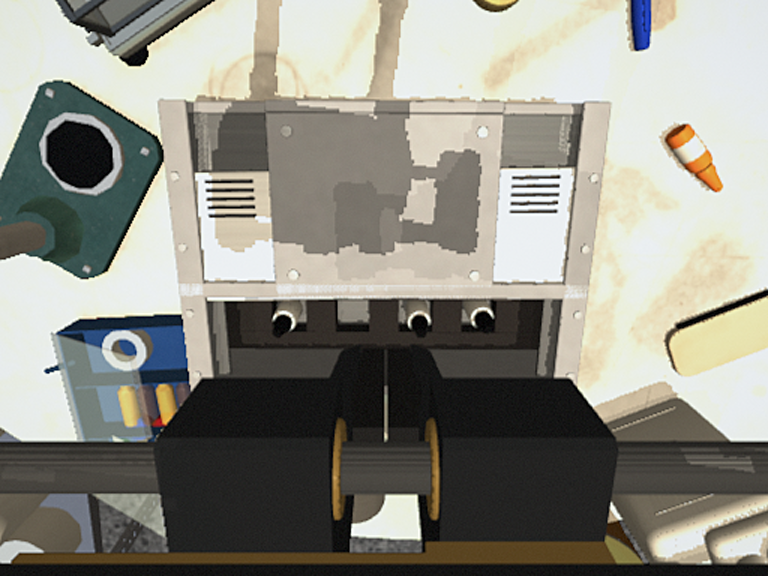

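Request:
apply_moves --moves "-20 25 -30 0 0; -20 25 -40 0 0; -20 25 -50 0 0; -25 26 -50 0 0; 0 0 -28 0 0; 0 0 -14 0 0; 0 0 -7 0 0; 0 0 0 0 0"

```text
time_s: 20.18
ee_pos: [483.2, 82.0, 84.9]
eef_rot: [-1.168, -1.272, 1.271]
wrist_force: [-0.0, -0.0, 0.0]
width: 0.5
```

```bash
python3 - <<'E'
from h import *
st()
w=cam("wrist");save(w,"w16",None,1.5);e=cam("side");save(e,"s16",(210,110,340,210),5)
E
```

```text
20.175 [483.2  82.   84.9] [-0. -0.  0.] 0.5
[[-0.08  0.   -1.  ]
 [ 1.    0.   -0.08]
 [ 0.   -1.   -0.  ]]
```

View pics/w16.png

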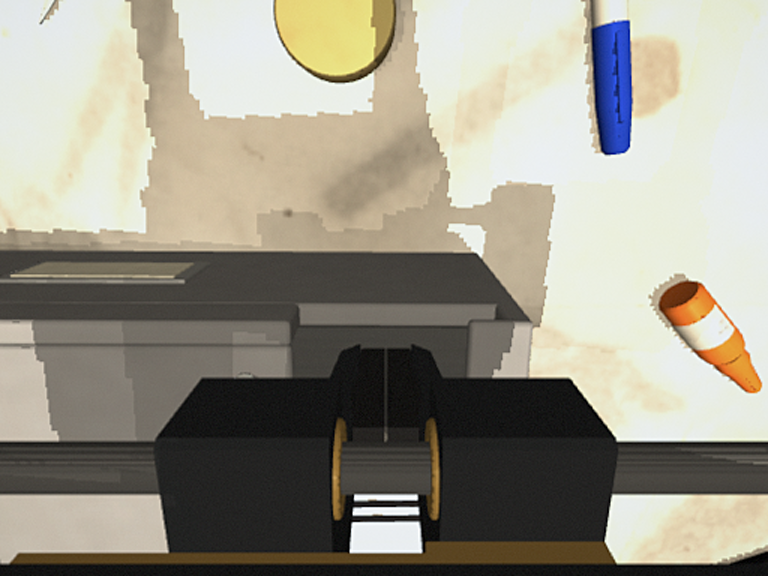

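View pics/s16.png

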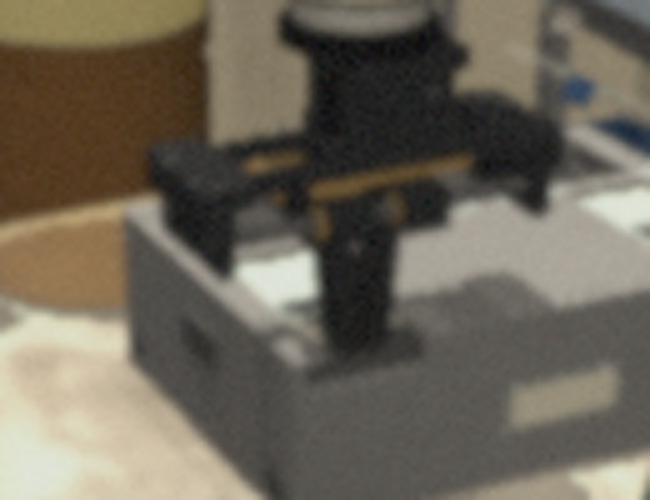

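Request:
apply_moves --moves "0 0 -3 0 0; 5 0.4 0 0 0; 4 0.3 0 0 0; 3 0.3 0 0 0; 3 0.2 0 0 0; 0 0 0 0 0"

```text
time_s: 21.02
ee_pos: [496.8, 83.4, 81.5]
eef_rot: [-1.166, -1.27, 1.272]
wrist_force: [-4.8, 0.7, 5.1]
width: 0.2
```

Request:
apply_moves --moves "2 0.2 0 0 0; 2 0.2 0 0 0; 0 0 0 0 0"

```text
time_s: 21.4
ee_pos: [500.8, 83.9, 81.5]
eef_rot: [-1.166, -1.271, 1.272]
wrist_force: [-4.6, 1.2, 5.4]
width: 0.6
```

```bash
python3 - <<'E'
from h import *
st()
s=sense()
e=cam("side");save(e,"s17",(210,110,340,210),5);d=cam("scene");save(d,"c17",(200,110,330,210),5)
E
```

```text
21.4 [500.8  83.9  81.5] [-4.6  1.2  5.4] 0.6
[[-0.08 -0.   -1.  ]
 [ 1.    0.   -0.08]
 [ 0.   -1.    0.  ]]
```

View pics/s17.png

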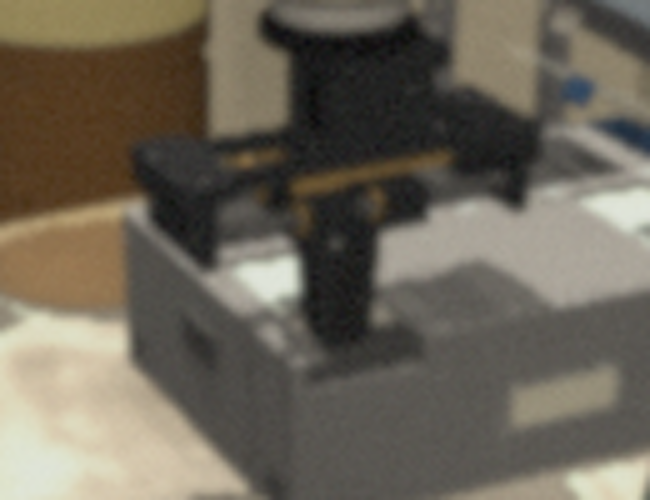

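View pics/c17.png

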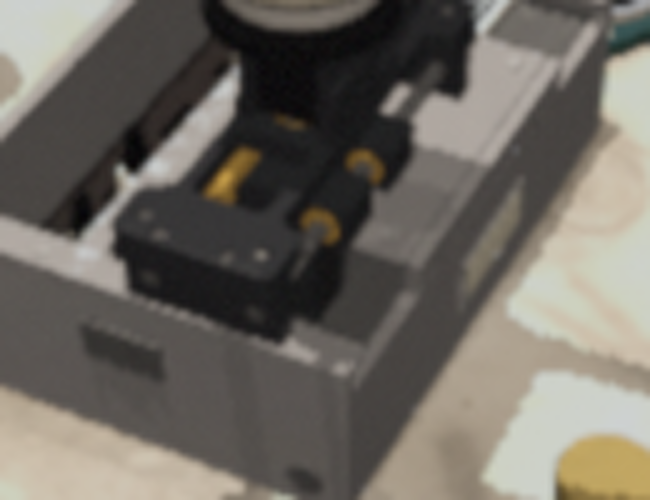

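Request:
apply_moves --moves "0 0 1.5 0 0; 0 0 0 0 0"

```text
time_s: 21.75
ee_pos: [501.8, 83.5, 83.0]
eef_rot: [-1.168, -1.272, 1.272]
wrist_force: [-0.4, -0.0, -0.7]
width: 0.4
```

Request:
apply_moves --moves "2 0.2 0 0 0; 2 0.1 0 0 0; 0 0 0 0 0"

```text
time_s: 22.12
ee_pos: [505.4, 84.2, 83.0]
eef_rot: [-1.167, -1.271, 1.271]
wrist_force: [-4.0, 4.0, 0.8]
width: 0.4
```

Request:
apply_moves --moves "2 0.2 0 0 0; 2 0.1 0 0 0; 0 0 0 0 0"

```text
time_s: 22.5
ee_pos: [508.3, 85.2, 82.9]
eef_rot: [-1.165, -1.27, 1.271]
wrist_force: [-6.4, 5.6, 2.0]
width: 0.5
```

Request:
apply_moves --moves "-4 0 10 0 0; -10 -10 30 0 0; -8 -50 20 0 0; 6 -50 0 0 0; 6 -50 0 0 0; 0 0 0 0 0"

```text
time_s: 23.25
ee_pos: [501.1, -79.5, 144.8]
eef_rot: [-1.175, -1.27, 1.269]
wrist_force: [0.2, -0.1, 0.4]
width: 0.4
```

```bash
cat > sh.py <<'E'
from h import *
import sys
T=(590.3,-17,.081)
st(); p=sense()["ee_pos"]; c,s=np.cos(T[2]),np.sin(T[2]); q=p[:2]-T[:2]
print("TCP case",(q@[c,s]).round(1),(q@[-s,c]).round(1))
w=cam("wrist");save(w,sys.argv[1],None,1.5)
for y in(112,-112): 
  for x in (-76,-60,-40,-20,-6): print(y,x,(proj(w,[*case_xy(T,x,y),88])*1.5).round(0))
for a in sys.argv[2:]:
  u,v=map(float,a.split(',')); X=onz(w,u/1.5,v/1.5,88)[:2]-T[:2]; print("pt",(X@[c,s]).round(1),(X@[-s,c]).round(1))
E
python3 sh.py w18
```

```text
23.25 [501.1 -79.5 144.8] [ 0.2 -0.1  0.4] 0.4
[[-0.08  0.   -1.  ]
 [ 1.   -0.   -0.08]
 [-0.   -1.   -0.  ]]
TCP case -93.9 -55.0
112 -76 [766. 352.]
112 -60 [758. 385.]
112 -40 [749. 425.]
112 -20 [740. 462.]
112 -6 [734. 487.]
-112 -76 [255. 352.]
-112 -60 [257. 385.]
-112 -40 [260. 424.]
-112 -20 [263. 461.]
-112 -6 [265. 486.]
```

View pics/w18.png

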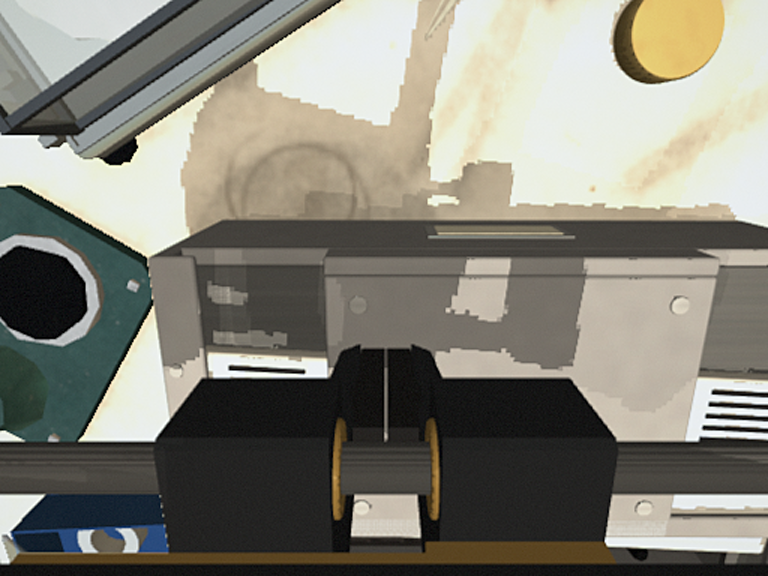

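Request:
apply_moves --moves "3 -53 0 0 0; 0 0 -30 0 0; 0 0 -22 0 0; 0 0 -10 0 0; 4 0.3 0 0 0; 4 0.3 0 0 0; 3 0.3 0 0 0; 3 0.2 0 0 0; 0 0 0 0 0"

```text
time_s: 24.42
ee_pos: [516.5, -128.0, 81.7]
eef_rot: [-1.168, -1.271, 1.272]
wrist_force: [-3.6, -0.6, 2.8]
width: 0.4
```

```bash
python3 sh.py w19|head -6
```

```text
24.425 [ 516.5 -128.    81.7] [-3.6 -0.6  2.8] 0.4
[[-0.09 -0.   -1.  ]
 [ 1.   -0.   -0.09]
 [-0.   -1.    0.  ]]
TCP case -82.5 -104.6
112 -76 [1077.  405.]
```

View pics/w19.png

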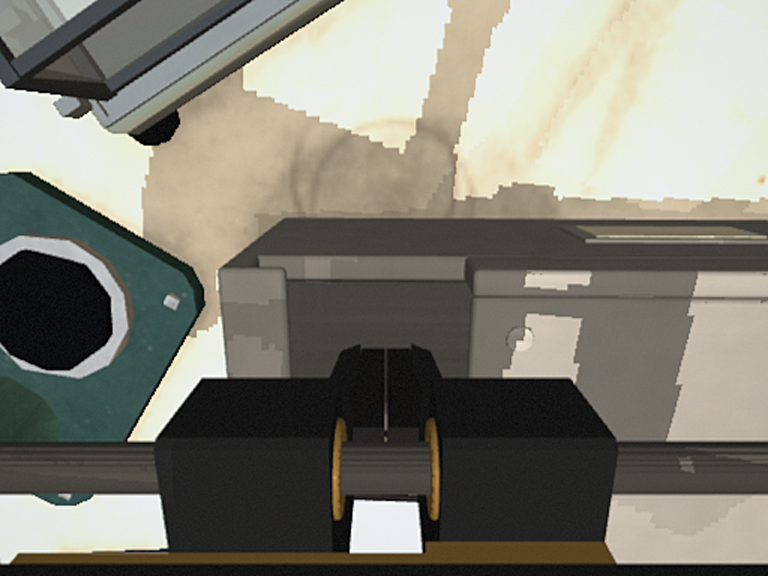

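Request:
apply_moves --moves "0 0 1.2 0 0; 3 0.2 0 0 0; 3 0.2 0 0 0; 3 0.2 0 0 0; 0 0 0 0 0"

```text
time_s: 25.1
ee_pos: [526.1, -127.0, 82.3]
eef_rot: [-1.168, -1.272, 1.271]
wrist_force: [-0.1, 0.6, -0.4]
width: 0.6
```

Request:
apply_moves --moves "3 0.2 0 0 0; 3 0.2 0 0 0; 3 0.2 0 0 0; 2 0.2 0 0 0; 0 0 0 0 0"

```text
time_s: 25.72
ee_pos: [536.6, -127.1, 82.3]
eef_rot: [-1.168, -1.271, 1.273]
wrist_force: [-3.7, -3.7, 1.2]
width: 0.8
```

Request:
apply_moves --moves "-5 0 5 0 0; -10 0 35 0 0; -8 55 25 0 0; -4 50 0 0 0; 0 0 0 0 0"

```text
time_s: 26.35
ee_pos: [509.8, -18.3, 148.5]
eef_rot: [-1.167, -1.277, 1.272]
wrist_force: [0.1, -1.3, -0.8]
width: 0.3
```

```bash
python3 sh.py w20
```

```text
26.35 [509.8 -18.3 148.5] [ 0.1 -1.3 -0.8] 0.3
[[-0.09  0.   -1.  ]
 [ 1.    0.   -0.09]
 [ 0.   -1.   -0.  ]]
TCP case -80.3 5.2
112 -76 [627. 322.]
112 -60 [622. 355.]
112 -40 [616. 395.]
112 -20 [610. 433.]
112 -6 [606. 459.]
-112 -76 [115. 318.]
-112 -60 [121. 351.]
-112 -40 [127. 392.]
-112 -20 [133. 430.]
-112 -6 [137. 456.]
```

View pics/w20.png

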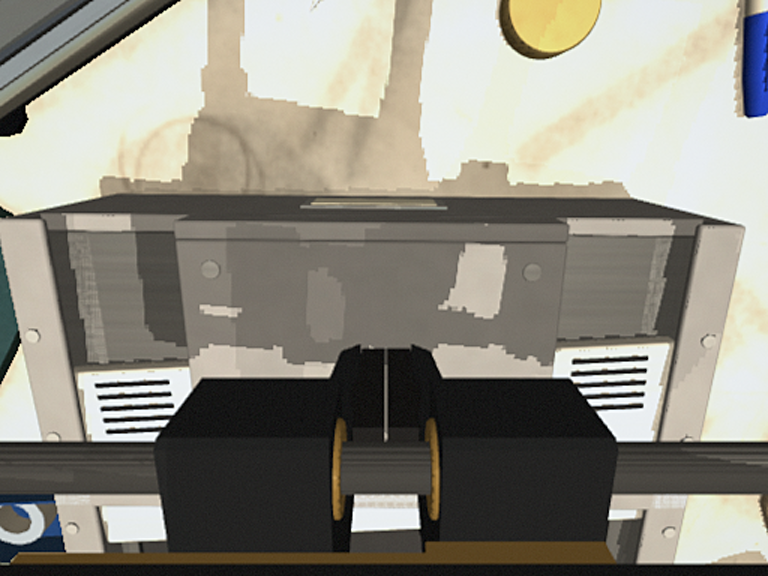

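Request:
apply_moves --moves "-5 52 0 0 0; -5 50 0 0 0; 0 0 -35 0 0; 0 0 -20 0 0; 0 0 -9 0 0; 3 0.3 0 0 0; 4 0.3 0 0 0; 3 0.2 0 0 0; 3 0.2 0 0 0; 0 0 0 0 0"

```text
time_s: 27.65
ee_pos: [512.6, 81.9, 83.8]
eef_rot: [-1.168, -1.272, 1.272]
wrist_force: [-4.6, 1.5, 3.5]
width: 0.9
```

Request:
apply_moves --moves "3 0.2 0 0 0; 3 0.2 0 0 0; 3 0.2 0 0 0; 3 0.2 0 0 0; 3 0.2 0 0 0; 3 0.2 0 0 0; 0 0 0 0 0"

```text
time_s: 28.52
ee_pos: [528.2, 83.9, 83.1]
eef_rot: [-1.163, -1.268, 1.272]
wrist_force: [-10.6, 4.7, 9.8]
width: 0.3
```

Request:
apply_moves --moves "0 0 1.5 0 0; 0 0 0 0 0"

```text
time_s: 28.78
ee_pos: [530.7, 83.1, 84.6]
eef_rot: [-1.168, -1.272, 1.271]
wrist_force: [-2.2, 2.6, -1.0]
width: 0.2
```

```bash
python3 sh.py w21 | head -5; python3 -c "
from h import *
e=cam('side');save(e,'s21',(210,110,340,210),5)"
```

```text
28.775 [530.7  83.1  84.6] [-2.2  2.6 -1. ] 0.2
[[-0.09  0.   -1.  ]
 [ 1.    0.   -0.09]
 [ 0.   -1.   -0.  ]]
TCP case -51.3 104.6
```

View pics/w21.png

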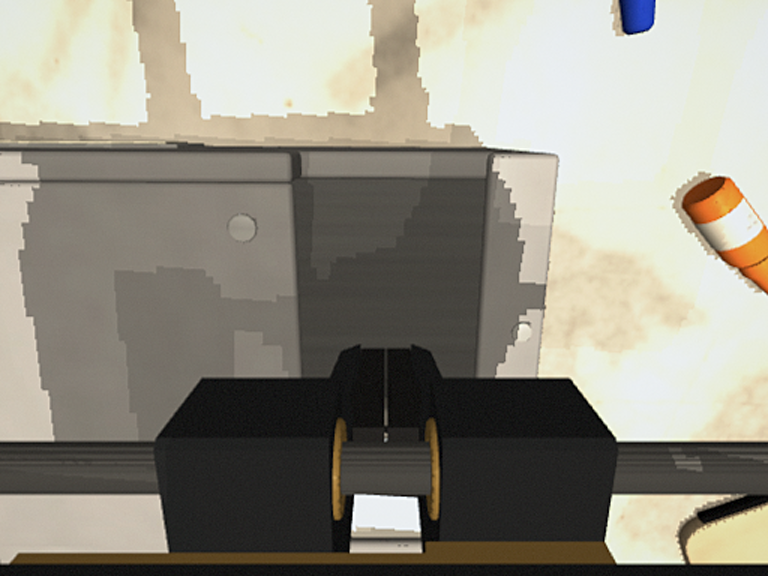

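View pics/s21.png

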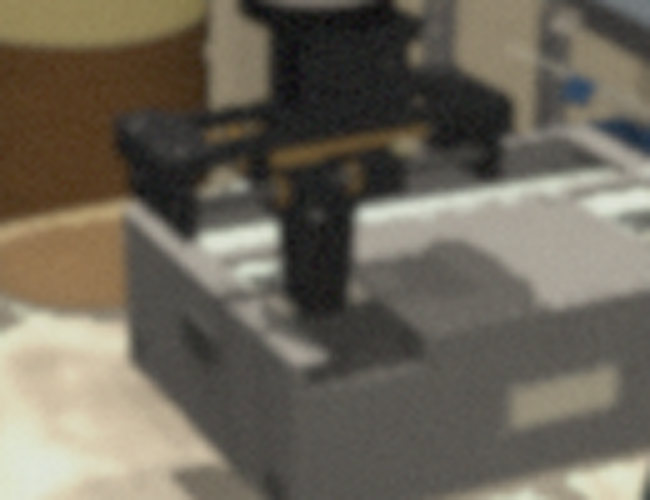

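Request:
apply_moves --moves "-5 0 5 0 0; -13 0 35 0 0; 0 -53 20 0 0; 5 -53 0 0 0; 5 -53 0 0 0; 5 -54 0 0 0; 0 0 -30 0 0; 0 0 -20 0 0; 0 0 -10 0 0; 3 0.3 0 0 0; 4 0.3 0 0 0; 3 0.2 0 0 0; 0 0 0 0 0"

```text
time_s: 30.5
ee_pos: [538.2, -129.4, 85.5]
eef_rot: [-1.169, -1.272, 1.272]
wrist_force: [-1.7, 0.7, -0.2]
width: 0.4
```

```bash
python3 sh.py w22 | head -5
```

```text
30.5 [ 538.2 -129.4   85.5] [-1.7  0.7 -0.2] 0.4
[[-0.09  0.   -1.  ]
 [ 1.   -0.   -0.09]
 [-0.   -1.   -0.  ]]
TCP case -61.0 -107.8
```

View pics/w22.png

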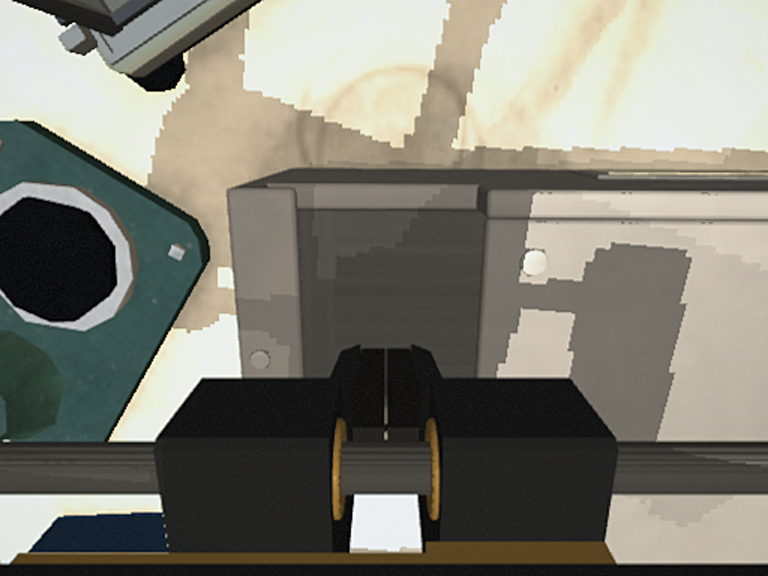

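Request:
apply_moves --moves "0 0 -1.8 0 0; 3 0.2 0 0 0; 3 0.2 0 0 0; 3 0.2 0 0 0; 3 0.2 0 0 0; 0 0 0 0 0"

```text
time_s: 31.3
ee_pos: [550.0, -128.5, 82.9]
eef_rot: [-1.168, -1.272, 1.272]
wrist_force: [-1.9, -1.9, 0.5]
width: 0.2
```

Request:
apply_moves --moves "3 0.2 0 0 0; 3 0.2 0 0 0; 3 0.2 0 0 0; 0 0 0 0 0"

```text
time_s: 31.8
ee_pos: [558.7, -128.3, 82.9]
eef_rot: [-1.168, -1.271, 1.272]
wrist_force: [-1.5, -3.6, -0.2]
width: 0.6
```

Request:
apply_moves --moves "-5 0 5 0 0; -10 0 35 0 0; -8 55 25 0 0; -4 50 0 0 0; 0 0 0 0 0"

```text
time_s: 32.42
ee_pos: [531.7, -19.7, 149.2]
eef_rot: [-1.167, -1.277, 1.272]
wrist_force: [0.3, 0.1, -0.2]
width: 0.7
```

```bash
python3 sh.py w23
```

```text
32.425 [531.7 -19.7 149.2] [ 0.3  0.1 -0.2] 0.7
[[-0.09  0.   -1.  ]
 [ 1.    0.   -0.09]
 [ 0.   -1.   -0.  ]]
TCP case -58.6 2.1
112 -76 [641. 274.]
112 -60 [636. 309.]
112 -40 [629. 351.]
112 -20 [622. 391.]
112 -6 [618. 418.]
-112 -76 [116. 269.]
-112 -60 [122. 305.]
-112 -40 [128. 347.]
-112 -20 [134. 388.]
-112 -6 [138. 415.]
```

View pics/w23.png

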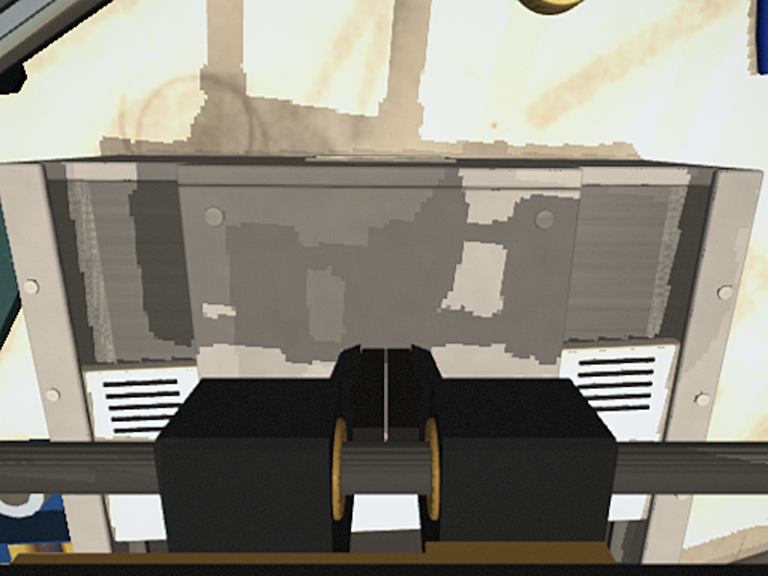

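Request:
apply_moves --moves "-5 52 0 0 0; -5 53 0 0 0; 0 0 -35 0 0; 0 0 -20 0 0; 0 0 -10 0 0; 3 0.3 0 0 0; 4 0.3 0 0 0; 3 0.2 0 0 0; 3 0.2 0 0 0; 0 0 0 0 0"

```text
time_s: 33.72
ee_pos: [534.7, 83.3, 83.5]
eef_rot: [-1.168, -1.272, 1.272]
wrist_force: [-3.4, 0.2, 3.2]
width: 0.3
```

Request:
apply_moves --moves "3 0.2 0 0 0; 3 0.2 0 0 0; 3 0.2 0 0 0; 0 0 0 0 0"

```text
time_s: 34.22
ee_pos: [543.5, 84.0, 83.1]
eef_rot: [-1.167, -1.272, 1.271]
wrist_force: [-3.7, 1.9, 3.1]
width: 0.1
```

Request:
apply_moves --moves "3 0.2 0 0 0; 3 0.2 0 0 0; 3 0.2 0 0 0; 0 0 0 0 0"

```text
time_s: 34.72
ee_pos: [550.5, 85.3, 82.9]
eef_rot: [-1.164, -1.269, 1.272]
wrist_force: [-8.6, 5.2, 7.9]
width: 0.1
```

Request:
apply_moves --moves "-5 0 5 0 0; -13 0 35 0 0; 0 -53 20 0 0; 5 -53 0 0 0; 6 -53 0 0 0; 5 -55 0 0 0; 0 0 -30 0 0; 0 0 -20 0 0; 0 0 -9 0 0; 3 0.3 0 0 0; 4 0.3 0 0 0; 3 0.2 0 0 0; 0 0 0 0 0"

```text
time_s: 36.35
ee_pos: [561.3, -128.9, 84.7]
eef_rot: [-1.169, -1.273, 1.272]
wrist_force: [0.8, -0.5, 0.7]
width: 0.4
```

Request:
apply_moves --moves "3 0.2 0 0 0; 3 0.2 0 0 0; 3 0.2 0 0 0; 0 0 0 0 0"

```text
time_s: 36.85
ee_pos: [569.9, -128.5, 84.2]
eef_rot: [-1.168, -1.272, 1.272]
wrist_force: [-2.6, -1.9, 4.7]
width: 0.2
```

Request:
apply_moves --moves "3 0.2 0 0 0; 3 0.2 0 0 0; 3 0.2 0 0 0; 0 0 0 0 0"

```text
time_s: 37.35
ee_pos: [578.1, -128.4, 84.0]
eef_rot: [-1.167, -1.271, 1.273]
wrist_force: [-6.4, -4.1, 4.7]
width: 0.8
```

Request:
apply_moves --moves "-5 0 5 0 0; -10 0 35 0 0; -8 55 25 0 0; -4 50 0 0 0; 0 0 0 0 0"

```text
time_s: 37.98
ee_pos: [551.9, -19.4, 149.8]
eef_rot: [-1.167, -1.277, 1.272]
wrist_force: [-1.0, -0.5, -0.6]
width: 0.5
```

```bash
python3 sh.py w24
```

```text
37.975 [551.9 -19.4 149.8] [-1.  -0.5 -0.6] 0.5
[[-0.09  0.   -1.  ]
 [ 1.    0.   -0.09]
 [ 0.   -1.   -0.  ]]
TCP case -38.5 0.7
112 -76 [651. 227.]
112 -60 [645. 264.]
112 -40 [638. 308.]
112 -20 [631. 350.]
112 -6 [627. 379.]
-112 -76 [113. 222.]
-112 -60 [119. 260.]
-112 -40 [125. 304.]
-112 -20 [132. 347.]
-112 -6 [136. 375.]
```

View pics/w24.png

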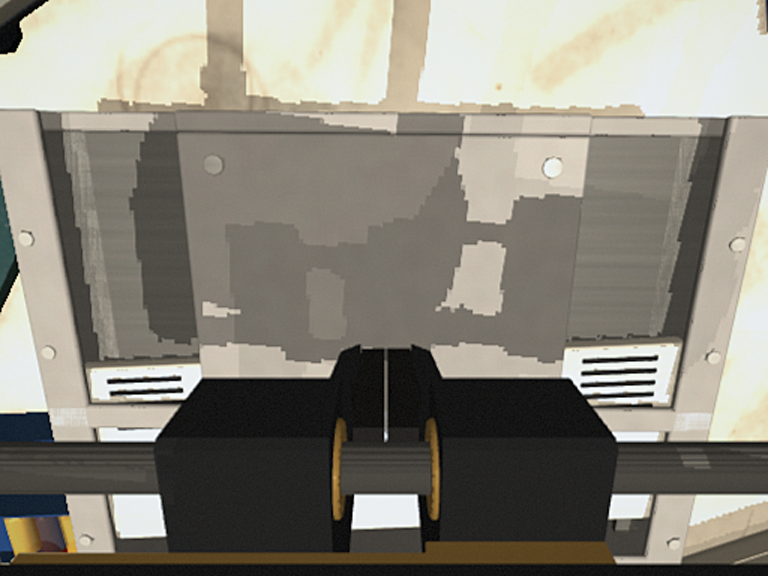

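Request:
apply_moves --moves "-5 53 0 0 0; -5 53 0 0 0; 0 0 -35 0 0; 0 0 -20 0 0; 0 0 -10 0 0; 3 0.3 0 0 0; 4 0.3 0 0 0; 3 0.2 0 0 0; 3 0.2 0 0 0; 0 0 0 0 0"

```text
time_s: 39.28
ee_pos: [554.6, 84.4, 84.5]
eef_rot: [-1.168, -1.272, 1.272]
wrist_force: [-3.9, 0.6, 3.2]
width: 0.6
```

Request:
apply_moves --moves "3 0.2 0 0 0; 3 0.2 0 0 0; 2 0.2 0 0 0; 0 0 0 0 0"

```text
time_s: 39.78
ee_pos: [562.2, 85.2, 84.2]
eef_rot: [-1.167, -1.271, 1.272]
wrist_force: [-4.7, 1.9, 4.3]
width: 0.5
```

Request:
apply_moves --moves "2 0.2 0.5 0 0; 1 0.1 0 0 0; 0 0 0 0 0"

```text
time_s: 40.15
ee_pos: [564.6, 85.2, 84.2]
eef_rot: [-1.166, -1.27, 1.273]
wrist_force: [-5.3, 1.3, 4.4]
width: 0.8
```

Request:
apply_moves --moves "1 0.1 0 0 0; 1 0.1 0 0 0; 0 0 0 0 0"

```text
time_s: 40.52
ee_pos: [564.8, 85.3, 84.0]
eef_rot: [-1.163, -1.267, 1.275]
wrist_force: [-10.8, 0.8, 7.6]
width: 0.2
```

Request:
apply_moves --moves "-5 0 5 0 0; -13 0 35 0 0; 0 -53 20 0 0; 5 -53 0 0 0; 6 -53 0 0 0; 5 -55 0 0 0; 0 0 -30 0 0; 0 0 -20 0 0; 0 0 -10 0 0; 3 0.3 0 0 0; 4 0.3 0 0 0; 3 0.2 0 0 0; 0 0 0 0 0"

```text
time_s: 42.15
ee_pos: [576.3, -127.7, 85.2]
eef_rot: [-1.169, -1.273, 1.272]
wrist_force: [-0.7, -0.4, -0.9]
width: 0.3
```

```bash
python3 sh.py w25|head -5
```

```text
42.15 [ 576.3 -127.7   85.2] [-0.7 -0.4 -0.9] 0.3
[[-0.09  0.   -1.  ]
 [ 1.   -0.   -0.09]
 [-0.   -1.   -0.  ]]
TCP case -22.9 -109.2
```

Request:
apply_moves --moves "2 0.2 -1 0 0; 2 0.1 0 0 0; 0 0 0 0 0"

```text
time_s: 42.58
ee_pos: [578.4, -127.8, 83.8]
eef_rot: [-1.166, -1.27, 1.273]
wrist_force: [-4.8, -1.4, 6.2]
width: 0.7
```

Request:
apply_moves --moves "1 0.1 0 0 0; 1 0.1 0 0 0; 0 0 0 0 0"

```text
time_s: 42.95
ee_pos: [580.3, -127.8, 83.8]
eef_rot: [-1.166, -1.27, 1.273]
wrist_force: [-5.9, -1.2, 5.3]
width: 0.4
```

Request:
apply_moves --moves "1 0.1 0 0 0; 0 0 0 0 0"

```text
time_s: 43.2
ee_pos: [581.2, -127.8, 83.7]
eef_rot: [-1.166, -1.269, 1.273]
wrist_force: [-5.8, -1.5, 5.0]
width: 0.5
```

Request:
apply_moves --moves "1 0.1 0 0 0; 1 0.1 0 0 0; 0 0 0 0 0"

```text
time_s: 43.58
ee_pos: [582.2, -127.7, 83.6]
eef_rot: [-1.164, -1.268, 1.275]
wrist_force: [-8.5, -2.8, 7.2]
width: 0.7
```

Request:
apply_moves --moves "1 0.1 0 0 0; 0 0 0 0 0"

```text
time_s: 43.82
ee_pos: [582.3, -127.7, 83.6]
eef_rot: [-1.163, -1.267, 1.276]
wrist_force: [-10.8, -2.3, 10.2]
width: 0.5
```

Request:
apply_moves --moves "-5 0 5 0 0; -10 0 35 0 0; 0 55 55 0 0; 0 55 60 0 0; 0 0 0 0 0; 0 0 0 0 0"

```text
time_s: 44.58
ee_pos: [570.5, -40.3, 213.7]
eef_rot: [-1.168, -1.273, 1.272]
wrist_force: [-0.4, -0.1, -0.3]
width: 0.6
```

```bash
python3 sh.py w26; python3 -c "
from h import *
d=cam('scene');save(d,'c26',(180,80,340,210),5)"
```

```text
44.575 [570.5 -40.3 213.7] [-0.4 -0.1 -0.3] 0.6
[[-0.09  0.   -1.  ]
 [ 1.   -0.   -0.09]
 [-0.   -1.   -0.  ]]
TCP case -21.6 -21.7
112 -76 [637. 174.]
112 -60 [633. 205.]
112 -40 [627. 241.]
112 -20 [622. 276.]
112 -6 [619. 300.]
-112 -76 [214. 172.]
-112 -60 [217. 202.]
-112 -40 [220. 239.]
-112 -20 [223. 274.]
-112 -6 [225. 298.]
```

View pics/w26.png

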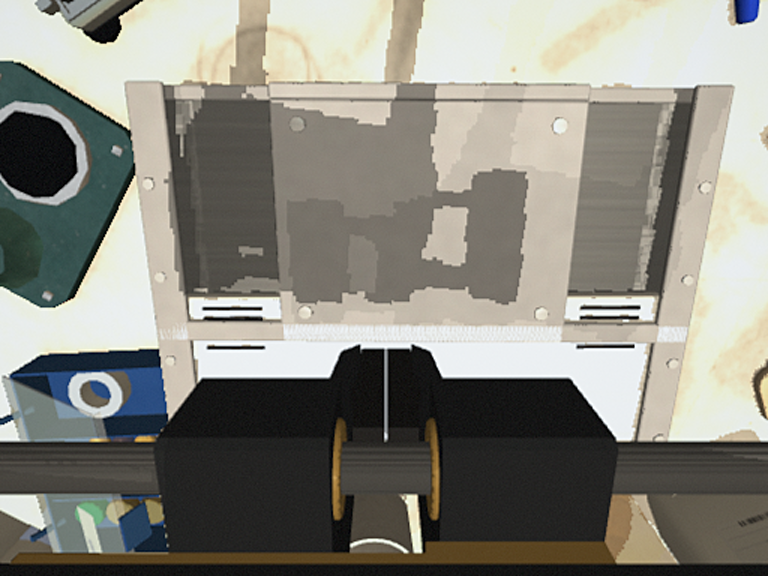

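View pics/c26.png

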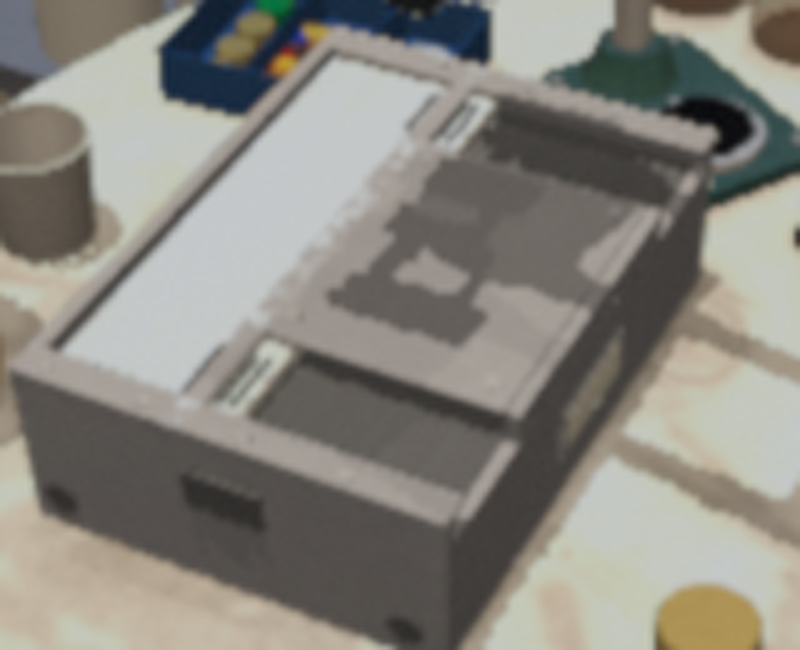

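```bash
python3 - <<'E'
from h import *
w=cam("wrist");T=(590.3,-17,.081);c,s=np.cos(T[2]),np.sin(T[2])
g=cv2.cvtColor(w["frame"],cv2.COLOR_RGB2GRAY).astype(float)
for nm,cols in(("R",(135,145,155,170,180)),("L",(385,395,405,415,425))):
    for u in cols:
        col=g[185:208,u]; k=np.argmax(np.diff(col)); v=185+k+.5
        for z in (88,):
            X=onz(w,u,v,z)[:2]-T[:2]; print(nm,u,v,(X@[c,s]).round(1),(X@[-s,c]).round(1))
im=np.hstack([w["frame"][185:225,120:195],w["frame"][185:225,375:450]]); cv2.imwrite("pics/w27.png",cv2.resize(im[:,:,::-1],None,fx=5,fy=5,interpolation=cv2.INTER_CUBIC))
print((proj(w,[*case_xy(T,6,100),94.5]),proj(w,[*case_xy(T,22,100),94.5])))
E
```

```text
R 135 200.5 -6.3 -124.9
R 145 200.5 -6.4 -116.4
R 155 199.5 -7.3 -107.8
R 170 199.5 -7.3 -95.1
R 180 199.5 -7.4 -86.7
L 385 199.5 -8.1 87.2
L 395 198.5 -9.0 95.6
L 405 199.5 -8.2 104.2
L 415 199.5 -8.2 112.7
L 425 198.5 -9.2 121.0
(array([401.15814636, 217.90289204]), array([398.81407254, 235.43179155]))
```

View pics/w27.png

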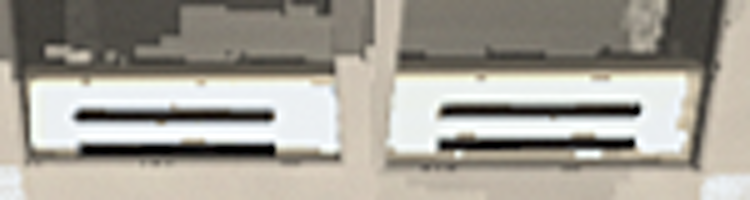

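Request:
apply_moves --moves "-6 43 -20 0 0; -6 43 -30 0 0; -5 42 -30 0 0; 0 0 -30 0 0; 0 0 -13 0 0; 0 0 -6 0 0; 3 0.3 0 0 0; 3 0.2 0 0 0; 2 0.2 0 0 0; 1 0.1 0 0 0; 0 0 0 0 0"

```text
time_s: 46.1
ee_pos: [562.7, 88.4, 85.0]
eef_rot: [-1.168, -1.272, 1.271]
wrist_force: [0.1, -1.6, -0.6]
width: 0.3
```

Request:
apply_moves --moves "1 0.1 0 0 0; 1 0.1 0 0 0; 0 0 0 0 0"

```text
time_s: 46.48
ee_pos: [563.2, 88.5, 84.8]
eef_rot: [-1.166, -1.269, 1.273]
wrist_force: [-5.1, -0.9, 4.5]
width: 0.5
```

Request:
apply_moves --moves "1 0.1 0 0 0; 1 0.1 0 0 0; 1 0.1 0 0 0; 0 0 0 0 0"

```text
time_s: 46.98
ee_pos: [565.1, 88.9, 84.6]
eef_rot: [-1.164, -1.268, 1.274]
wrist_force: [-7.4, 0.1, 7.7]
width: 0.6
```

Request:
apply_moves --moves "-5 0 5 0 0; -10 0 35 0 0; 0 -55 55 0 0; 0 -50 60 0 0; 0 0 0 0 0; 0 0 0 0 0"

```text
time_s: 47.72
ee_pos: [552.5, 4.7, 216.9]
eef_rot: [-1.168, -1.272, 1.27]
wrist_force: [-0.5, -0.2, -0.8]
width: 0.4
```

```bash
cat > edge.py <<'E'
from h import *
w=cam("wrist");T=(590.3,-17,.081);c,s=np.cos(T[2]),np.sin(T[2]); st()
g=cv2.cvtColor(w["frame"],cv2.COLOR_RGB2GRAY).astype(float)
for sg in(-1,1):
    for y in(88,96,104,112,120):
        u,v0=proj(w,[*case_xy(T,-8,sg*y),88]); u=int(round(u)); a=int(v0)-10
        if not 0<=u<512: continue
        k=np.argmax(np.diff(g[a:a+16,u])); X=onz(w,u,a+k+.5,88)[:2]-T[:2]; print(sg*y,a+k+.5,(X@[c,s]).round(1))
save(w,"edge%d"%int(sense()["time_s"]*10),None,1.5)
E
python3 edge.py
```

```text
47.775 [551.8   5.1 215.8] [ 0.2  0.3 -0.3] 0.4
[[-0.09 -0.   -1.  ]
 [ 1.    0.   -0.09]
 [ 0.   -1.    0.  ]]
-88 211.5 -7.4
-96 211.5 -7.3
-104 211.5 -7.3
-112 211.5 -7.3
-120 211.5 -7.3
88 212.5 -7.2
96 212.5 -7.2
104 213.5 -6.3
112 213.5 -6.3
120 213.5 -6.3
```

Request:
apply_moves --moves "-20 20 40 0 0; -20 20 40 0 0; 0 0 0 0 0; 0 0 0 0 0"

```text
time_s: 48.28
ee_pos: [511.8, 45.2, 294.9]
eef_rot: [-1.165, -1.271, 1.274]
wrist_force: [0.3, 0.0, -0.9]
width: 0.3
```

```bash
python3 edge.py; python3 -c "
from h import *
d=cam('scene');save(d,'c30',None,1.5)"
```

```text
48.325 [511.7  44.8 294.4] [-0.4  0.1 -1.2] 0.6
[[-0.09 -0.   -1.  ]
 [ 1.   -0.   -0.09]
 [-0.   -1.    0.  ]]
-88 219.5 -6.7
-96 218.5 -7.9
-104 218.5 -7.8
-112 218.5 -7.8
-120 218.5 -7.7
88 220.5 -6.6
96 220.5 -6.7
104 220.5 -6.7
112 220.5 -6.8
120 220.5 -6.8
```

View pics/c30.png

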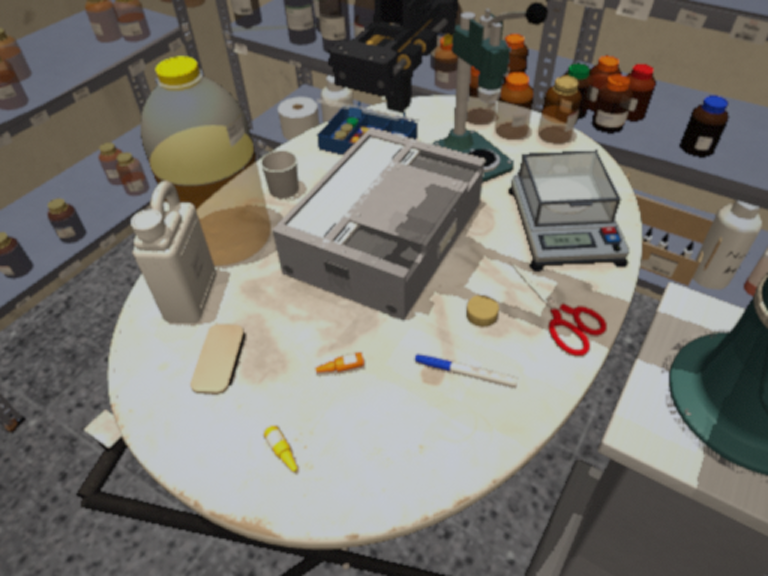

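```bash
python3 -c "
from bench import manip
print(manip.sign_off())"
```

```text
the job is handed in; nothing more can be done
None
```

The dropper bottle stands in the leftmost pocket of the case (pocket_3), the shutter is pushed home at both ends, and I've handed the job in at about 48 s of the 72 s allowed. `sign_off()` gives no verdict, so the figures below are my own readings.

- **Bottle:** I gripped the white dropper bottle by its cap and turned it upright by pressing its base against the case's left wall while lifting. In the pocket, the wrist picture after release showed its tip about 2 px from where an upright bottle would be.
- **Shutter:** I pushed it shut left and right in turn, with about 12 mm lead at most. The highest push force I read was about 11 N, against the 60 N limit.
- **Last shutter check:** the near edge read case x of about -6.7 mm at the left end and -7.5 mm at the right, against a nominal -6 mm and a limit of -10 mm. The two ends disagree by under 1 mm, about the size of one pixel.
- **A small slip, mended:** the left end slid back about 1.5 mm when I pushed the right end home, so I pushed it in again.
- **Everything else:** the scraper, marker, gold cap and the two look-alikes look unmoved in the last scene picture, and the arm was clear of everything.
- **Not checked:** with the shutter closed I couldn't see into the case at the end, so the three bottles were last seen standing just before I closed it.

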